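# Load the sample lift with the carrier from under the plate stack

## Robot

A 6-joint arm with a two-finger parallel gripper is mounted at the origin on the work surface. World frame = base frame: x ahead of the robot, y to its left, z up, the work surface at z = 0. Lengths are in m, angles in rad, forces in N, time in s.
With the tool pointing down it reaches from about 0.425 to 0.95 m from the base axis. Payload 3.5 kg.
Tool frame: the origin (TCP) lies on the centre line of the jaws, within the pads' length; the fingertips stand tip_extent ahead of it and the grasp point (between the pads) lies 2 mm behind it (tip_extent is the distance from the TCP to the fingertips, in m); z points along the fingers, y is the direction in which the jaws open and shut (so a half turn about z gives the same grasp; the last joint's range is limited). The gripper opens to 85 mm and grips with 20 to 120 N. Pads are 22 mm wide; open, the fingers measure 114 mm over their backs; the gripper's body (76 mm by 85 mm) begins 54 mm behind the grasp point. The pads swing forward as they close: fully open they stand 13 mm farther back than shut.
Start: joints at [0.951, 0.286, 1.577, -0, 1.279, -0.15], TCP at [0.306, 0.602, 0.248] pointing down, gripper open.
Joint ranges: [-2.77, 2.77], [-0.9, 2.22], [0.21, 2.48], [-1.53, 4.67], [0.24, 2.81], [-2.84, 2.84]. Speed limits (rad/s): [2.79, 2.79, 3.14, 3.14, 3.14, 3.14].

## Interface

Orientations are given as a unit quaternion [x, y, z, w].
In Python, from plant import * gives the robot as it stands.
- The arm moves only by the shell command python3 -m crank 'ROWS' [FORCE]. ROWS is JSON, a list of rows, each a list of 7 numbers: the gripper's target within -1 to 1 (shut at 1, half-way at 0, fully open at -1), then the shift along the tool's x, y, z in cm, then the turn, a rotation vector about the tool's x, y, z in degrees. In form: [[fingers, tx, ty, tz, wx, wy, wz], ...]. A call has 1 to 5 rows; each row shifts and turns the commanded pose from where the row before left it, along the tool's axes as they then stand; what a row does not reach is not made up. A row lasts 1/10 s, in which the tool goes at most 50 mm and 8.59 degrees, less where a joint would pass 70% of its speed; a pose out of reach is approached as far as the arm can. A call is refused whole if a number of a shift passes 5 or a number of a turn 8.59, either way. A call with a gripper value outside its range is refused whole. The fingers move at their own pace and stop on an object; FORCE is the grip in N (left out, the last holds). Time passes only in rows, so rows that do not move let the fingers close. It gives the time, the measured TCP pose, the force and the opening at its end, in the units of the state.
- get_state(): the state, without advancing time (a new reading comes with each control period).
- read_camera(name): name is "side" or "top" or "wrist"; returns a dict with "color" (400x640x3 uint8, red, green, blue), "vfov" (degrees; the focal length in pixels is half the picture's height over the tangent of half this angle, whatever the lens; pixels are square), "cx", "cy" (the principal point, pixels), "distortion" ([k1, k2, p1, p2, k3] as OpenCV has them; the pictures are not rectified), "cam_to_world" (4x4, takes a point from camera to world coordinates). Camera axes: x right, y up, looking along -z (the intrinsics and any distortion apply to the point x, -y, -z); pixel columns grow to the right and rows downward; lengths in m; the calibration is good to about 2 mm. A picture is of the moment at which its call begins. There is no depth.
- sign_off(): hands the job in, once; it reports no verdict.
Trained networks look in the newest picture that a camera, given by its name, has taken for a name from the list of things; names that differ only in an ending like _2 or _b are one class to them, and where a whole thing is asked for, a point or a joint stands for the part that bears it (a point fixed in the world has none). Each returns a list of dicts, best first, with "p" (0 to 1); they miss things now and then, are a little off and sometimes report something else, mostly with a low value. They report only what shows in the picture. A call takes as long as a camera call.
- trace(thing, camera): "pixels" (400x640 bool, what is visible of it) and "location" ([column, row] in pixels, amid what is visible of it).
- place_of(thing, camera): "location" ([column, row] in pixels: a listed point, or the origin of a listed thing).
The state is a dict: "time": time; "qpos": joint angles; "dq": joint speeds; "joint_efforts": joint torques, N m; "eef_pos": TCP position; "tcp_rot": TCP orientation; "contact_force": force on the tool from outside, world axes, zero at the start; "wrist_torque": the same for the moment, N m; "opening": opening from 0.0 (shut) to 1.0 (fully open).
Only numpy, scipy, OpenCV 4.12 (cv2) and the standard library are available. Lean on these libraries where they do the work, as an engineer would, in place of code of your own. Each camera call takes 0.05 s, during which the arm holds its last target.

## Task

Push back the catch of the empty sample lift so that its platform rises; draw the aluminium carrier straight out from under the stack of well plates by its rib, leaving the plates stacked in their rack without lifting or toppling them; and set it on the raised platform, tray between the lips and rib towards the open front, and let go. Then move every sample pot from the pocket tray into a carrier pocket of its own (standing or lying), and only after that press the loaded carrier down and hold it until the catch has slid home, so that the platform stays down. Leave the bottles, beaker and pipette where they are.

Things in the scene. Friction and masses are not known exactly. Their poses are not given: they have to be found in the camera images.
- rack: Fixed rack: steel sheet 3 mm thick on the bench, x = -160 to 60, y = +-82 mm, carrying the stack; two posts 12 x 12 mm, 50 mm high, at (-51, +-72) mm hold the plates back. Origin on the bench under the stack's middle; level x axis points from the open front, roughly facing the robot, to the back. The carrier is drawn out along -x.
- rack_seat (a point): On the sheet's upper face (3 mm above the bench), under the middle of the stack. Once the carrier has been drawn 90 mm it is clear, and the plates have settled 12 mm lower on to the sheet.
- carrier: Loose aluminium carrier, 0.1 to 0.23 kg, first under the plates on the rack, axes nearly the rack's. Tray part 76 (x) x 120 (y) x 12 mm high, six open pockets 26 (x) x 24 (y) mm centred at x = +-19, y = -42, 0, 42 mm, floor 4 mm above the underside. A tongue 36 mm wide, 4 mm thick runs to -x and ends in an upright rib. Origin: underside, middle of the tray part.
- rib_top (a point): Middle of the top of the carrier's upright grip rib, at (-98, 0, 32) mm in the carrier; the rib is 12 mm (x) x 40 mm (y) and reaches from the tongue to 32 mm. It first stands 50 mm clear in front of the plates. The tray has about 6 mm free to each rack post.
- lift: Fixed sample lift: white housing 160 (y) x 28 mm high, x = -120 to 115 mm. Origin on the bench under where the middle of the carrier's tray belongs; level x axis points from its open front, roughly facing the robot, to the catch at the back, which slides between two cheeks 74 mm high at x = 75 to 115 mm.
- seat (a point): On the sprung platform's upper face, where the carrier's origin belongs, carrier x along lift x; 54 mm above the bench when up, moves with the platform. Platform: x = -110 to 47, y = +-73 mm about it, so it carries the rib too. Lips 6 mm high at y = +-66 mm and a steel wall 14 mm high at x = 44 mm leave 6 mm round the tray; the front is open.
- platform (a joint): How far the sprung platform has sunk, m: 0 up, 0.018 at its stop. Spring 600 N/m with 0.5 N preload: it sinks a few mm under load, and needs up to 12 N to reach the stop. The catch can slide in once it is deeper than 0.014, and then holds it at about 0.014.
- catch (a joint): Sprung catch bar at the back of the lift, m: 0 drawn back against the platform's steel wall, 0.008 home over that wall; it starts home, holding the empty platform down. It is damped and takes about half a second to slide home by itself, while the platform must be held down. Pushing its black knob back (lift +x, about 5 N) lets the platform rise.
- catch_nose (a point): Middle of the front face of the catch bar (36 mm wide, 8 mm high), 58 mm above the bench. The upright black knob, diameter 18 mm, has its axis 40 mm behind it and reaches from 62 to 84 mm above the bench, between the cheeks, which are 42 mm apart.
- tray: Fixed grey pocket tray on the bench, 220 (x) x 34 (y) x 12 mm high, walls 4 mm, six pockets in a row along x, centres at x = +-18, +-54 and +-90 mm, each 32 x 26 mm, floor 4 mm above the bench. Origin on the bench at its middle.
- pot1: Loose sample pot, a squat sealed cylinder of diameter 18 mm and height 18 mm, white with a white cap, 20 g, at first standing in a pocket of the tray (may be absent). Origin at its centre; z is its axis. It may stand or lie in a carrier pocket.
- pot2: Loose sample pot, a squat sealed cylinder of diameter 18 mm and height 18 mm, white with a white cap, 20 g, at first standing in a pocket of the tray (may be absent). Origin at its centre; z is its axis. It may stand or lie in a carrier pocket.
- pot3: Loose sample pot, a squat sealed cylinder of diameter 18 mm and height 18 mm, white with a white cap, 20 g, at first standing in a pocket of the tray (may be absent). Origin at its centre; z is its axis. It may stand or lie in a carrier pocket.
- pot4: Loose sample pot, a squat sealed cylinder of diameter 18 mm and height 18 mm, white with a white cap, 20 g, at first standing in a pocket of the tray (may be absent). Origin at its centre; z is its axis. It may stand or lie in a carrier pocket.
- pot5: Loose sample pot, a squat sealed cylinder of diameter 18 mm and height 18 mm, white with a white cap, 20 g, at first standing in a pocket of the tray (may be absent). Origin at its centre; z is its axis. It may stand or lie in a carrier pocket.
- pot6: Loose sample pot, a squat sealed cylinder of diameter 18 mm and height 18 mm, white with a white cap, 20 g, at first standing in a pocket of the tray (may be absent). Origin at its centre; z is its axis. It may stand or lie in a carrier pocket.
- plate1: Loose white well plate, 85 (x) x 150 (y) x 14 mm, about 130 g, number 1 from below in the stack on the carrier. Origin: middle of the underside.
- plate2: Loose white well plate, 85 (x) x 150 (y) x 14 mm, about 130 g, number 2 from below in the stack on the carrier. Origin: middle of the underside.
- plate3: Loose white well plate, 85 (x) x 150 (y) x 14 mm, about 130 g, number 3 from below in the stack on the carrier. Origin: middle of the underside.
- bottle: Bystander: clear bottle with a blue cap, diameter 72, height 150 mm; origin under its middle.
- foil_bottle: Bystander: amber bottle with a foil-coloured cap, diameter 68, height 140 mm; origin under its middle.
- beaker: Bystander: glass beaker, diameter 64, height 80 mm; origin under its middle.
- pipette: Bystander: cream hand pipette lying on the bench along its x axis, about 250 mm long; origin near its middle, underneath.

How it is judged:
On the way, in this order (a step that is already met when the one before it is completed fails the run):
1. the carrier is drawn clear of the stack, and the plates stand flat in the rack, one on the other (x of carrier in the frame of rack below -0.085 m and angle between each of plate1, plate2, plate3's own z axis and vertical below 0.09 rad and horizontal distance between each of plate1, plate2, plate3 and rack_seat below 0.025 m and height (world z) of plate1 below 0.01 m and height (world z) of plate2 below 0.024 m and height (world z) of plate3 below 0.038 m), for 0.2 s.
2. the carrier stands seated on the raised platform, let go, rib to the front, catch drawn back (horizontal distance between carrier and seat below 0.014 m and z of carrier in the frame of seat below 0.004 m and angle between the x axis of carrier and the x axis of lift, either way round below 0.14 rad and x of rib_top in the frame of seat below -0.08 m and angle between carrier's own z axis and vertical below 0.06 rad and contact force between the fingers and carrier below 0.1 N and value of joint catch below 0.003 m), for 0.3 s.
3. every pot is in a pocket of the carrier, the carrier still seated and the catch not engaged (horizontal distance between carrier and seat below 0.014 m and z of carrier in the frame of seat below 0.004 m and angle between the x axis of carrier and the x axis of lift, either way round below 0.14 rad and x of rib_top in the frame of seat below -0.08 m and angle between carrier's own z axis and vertical below 0.06 rad and z of pot1 in the frame of carrier between 0.008 and 0.0175 m and x of pot1 in the frame of carrier between -0.034 and 0.034 m and y of pot1 in the frame of carrier between -0.056 and 0.056 m and z of pot2 in the frame of carrier between 0.008 and 0.0175 m and x of pot2 in the frame of carrier between -0.034 and 0.034 m and y of pot2 in the frame of carrier between -0.056 and 0.056 m and z of pot3 in the frame of carrier between 0.008 and 0.0175 m and x of pot3 in the frame of carrier between -0.034 and 0.034 m and y of pot3 in the frame of carrier between -0.056 and 0.056 m and z of pot4 in the frame of carrier between 0.008 and 0.0175 m and x of pot4 in the frame of carrier between -0.034 and 0.034 m and y of pot4 in the frame of carrier between -0.056 and 0.056 m and z of pot5 in the frame of carrier between 0.008 and 0.0175 m and x of pot5 in the frame of carrier between -0.034 and 0.034 m and y of pot5 in the frame of carrier between -0.056 and 0.056 m and z of pot6 in the frame of carrier between 0.008 and 0.0175 m and x of pot6 in the frame of carrier between -0.034 and 0.034 m and y of pot6 in the frame of carrier between -0.056 and 0.056 m and value of joint catch below 0.003 m), for 0.2 s.
4. the platform is down and the catch home (value of joint catch above 0.006 m and value of joint platform above 0.012 m), for 0.2 s.
At the end, for the whole second after the job is handed in: Catch home (over 6 of its 8 mm), platform down (over 12 mm); carrier within 14 mm and 0.14 rad of its seat, rib to the front; every pot down in a carrier pocket; plates flat (0.09 rad), stacked on the rack sheet within 25 mm of their place (all of step 4 and horizontal distance between carrier and seat below 0.014 m and z of carrier in the frame of seat below 0.004 m and angle between the x axis of carrier and the x axis of lift, either way round below 0.14 rad and x of rib_top in the frame of seat below -0.08 m and angle between carrier's own z axis and vertical below 0.06 rad and z of pot1 in the frame of carrier between 0.008 and 0.0175 m and x of pot1 in the frame of carrier between -0.034 and 0.034 m and y of pot1 in the frame of carrier between -0.056 and 0.056 m and z of pot2 in the frame of carrier between 0.008 and 0.0175 m and x of pot2 in the frame of carrier between -0.034 and 0.034 m and y of pot2 in the frame of carrier between -0.056 and 0.056 m and z of pot3 in the frame of carrier between 0.008 and 0.0175 m and x of pot3 in the frame of carrier between -0.034 and 0.034 m and y of pot3 in the frame of carrier between -0.056 and 0.056 m and z of pot4 in the frame of carrier between 0.008 and 0.0175 m and x of pot4 in the frame of carrier between -0.034 and 0.034 m and y of pot4 in the frame of carrier between -0.056 and 0.056 m and z of pot5 in the frame of carrier between 0.008 and 0.0175 m and x of pot5 in the frame of carrier between -0.034 and 0.034 m and y of pot5 in the frame of carrier between -0.056 and 0.056 m and z of pot6 in the frame of carrier between 0.008 and 0.0175 m and x of pot6 in the frame of carrier between -0.034 and 0.034 m and y of pot6 in the frame of carrier between -0.056 and 0.056 m and angle between each of plate1, plate2, plate3's own z axis and vertical below 0.09 rad and horizontal distance between each of plate1, plate2, plate3 and rack_seat below 0.025 m and height (world z) of plate1 below 0.01 m and height (world z) of plate2 below 0.024 m and height (world z) of plate3 below 0.038 m and linear speed of carrier below 0.02 m/s); the robot touches nothing.
It fails at once if a plate is tipped over (more than 0.4 rad) (angle between any of plate1, plate2, plate3's own z axis and vertical above 0.4 rad).
It fails at once if a plate is lifted more than 20 mm (height (world z) of plate1 above 0.035 m or height (world z) of plate2 above 0.049 m or height (world z) of plate3 above 0.063 m).
It fails at once if a bystander is moved more than 30 mm (distance of any of bottle, foil_bottle, beaker, pipette from where it was at the start of the episode above 0.03 m).
Of pot1, pot2, pot3, pot4, pot5, pot6 only 4 to 6 are there at a start; the rules pass over those that are not, and their reading is None.
At some moment in a run one of pot1, pot2, pot3, pot4, pot5, pot6 may be knocked a few centimetres aside while the robot is not near it.
Once in a run the grip may slacken for a moment while it holds something.
It also fails if it takes over 210 s, if anything falls off the work surface, if the arm or the gripper's body presses on something with over 40 N, if the wrist force passes 120 N, or if a joint passes its speed limit or range.

## Working session

There is one attempt and no reset: what is moved stays moved. The work goes in short steps, Python scripts to look and compute and a shell command to move; the robot and the scene stay as the last step left them, time stands still between calls to the robot, and variables do not carry over. Pictures are saved under pics/ and viewed, and the job is handed in when it is done.

```bash
ls; mkdir -p pics
python3 - <<'E'
from plant import *
import cv2
s=get_state(); print(s)
for n in ["side","top","wrist"]:
    c=read_camera(n); cv2.imwrite(f"pics/{n}0.png",c["color"][:,:,::-1]); print(n,c["vfov"],c["cx"],c["cy"],c["distortion"],c["cam_to_world"])
E
```

```text
pics
{'time': 0.0, 'qpos': array([ 9.50989472e-01,  2.87190256e-01,  1.57818685e+00,  1.01663434e-05,
        1.27857868e+00, -1.50003324e-01]), 'dq': array([-0.00038834,  0.0014618 ,  0.00047064, -0.00039658,  0.00309979,
       -0.00088413]), 'joint_efforts': array([ 1.12697329e-03, -4.05970645e+01, -2.92634547e+01, -7.05614639e-05,
        5.61677531e-03, -1.20462241e-05]), 'eef_pos': array([0.30519163, 0.60137487, 0.24692539]), 'tcp_rot': array([ 2.32748717e-01,  9.72536189e-01, -1.09328785e-03, -4.48153592e-04]), 'contact_force': array([ 0.61356137, -0.63749926, -0.41741371]), 'wrist_torque': array([-0.00316294, -0.03275332,  0.0022306 ]), 'opening': 0.998570988172651}
side 45.701232038638345 319.2535585182791 203.8516787876457 [0.04960325 0.         0.         0.         0.        ] [[ 0.92176041  0.27929985 -0.26897833  0.24225141]
 [-0.38767846  0.67801322 -0.62450259 -0.84137807]
 [ 0.00794738  0.67991887  0.73324428  1.04226829]
 [ 0.          0.          0.          1.        ]]
top 45.55517799003164 316.10311139808607 199.6700054879578 [-0.01026185  0.          0.          0.          0.        ] [[-2.62737105e-02  9.84537370e-01 -1.73193128e-01  3.73150555e-01]
 [-9.99650491e-01 -2.53683600e-02  7.43926206e-03 -1.09511814e-03]
 [ 2.93060588e-03  1.73328052e-01  9.84859786e-01  1.41579725e+00]
 [ 0.00000000e+00  0.00000000e+00  0.00000000e+00  1.00000000e+00]]
wrist 62.45928401699887 314.8222911839998 197.78023280153536 [-0.00344264  0.          0.          0.          0.        ] [[ 0.45225964 -0.85186969 -0.26415763  0.23637235]
 [ 0.89188215  0.43105975  0.13687116  0.63591725]
 [-0.00272867 -0.29749878  0.9547183   0.37311614]
 [ 0.          0.          0.          1.        ]]
```

View pics/top0.png

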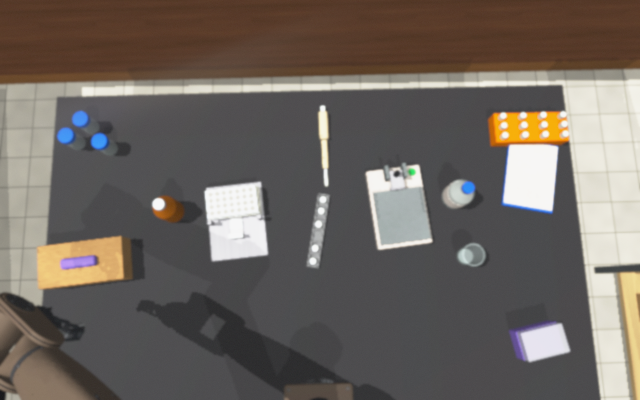

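View pics/side0.png

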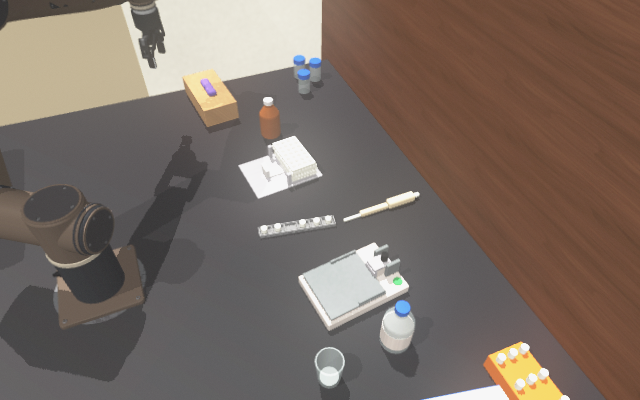

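View pics/wrist0.png

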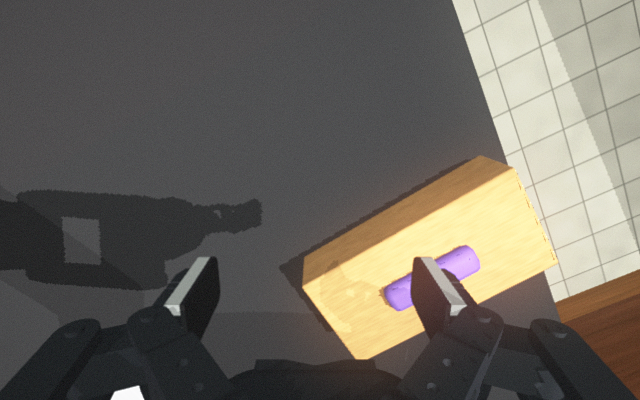

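```bash
cat > h.py <<'E'
from plant import *
import numpy as np, cv2
from scipy.spatial.transform import Rotation as R
def K(c):
    f=c["color"].shape[0]/2/np.tan(np.radians(c["vfov"])/2)
    return np.array([[f,0,c["cx"]],[0,f,c["cy"]],[0,0,1.]])
def ray(c,px):
    u=cv2.undistortPoints(np.array([[px]],float),K(c),np.array(c["distortion"]))[0,0]
    M=c["cam_to_world"]; d=M[:3,:3]@np.array([u[0],-u[1],-1.]); return M[:3,3],d/np.linalg.norm(d)
def atz(c,px,z):
    o,d=ray(c,px); return o+d*(z-o[2])/d[2]
def proj(c,P):
    P=np.atleast_2d(P); M=np.linalg.inv(c["cam_to_world"]); q=P@M[:3,:3].T+M[:3,3]; q=q*[1,-1,-1]
    return cv2.projectPoints(q.reshape(-1,1,3),np.zeros(3),np.zeros(3),K(c),np.array(c["distortion"]))[0][:,0]
def tri(rays):
    A=np.zeros((3,3));b=np.zeros(3)
    for o,d in rays:
        m=np.eye(3)-np.outer(d,d);A+=m;b+=m@o
    return np.linalg.solve(A,b)
def frame(o,yaw): 
    c,s=np.cos(yaw),np.sin(yaw); return np.array([[c,-s],[s,c]]),np.array(o[:2])
def w(o,yaw,x,y):
    r,t=frame(o,yaw); return r@[x,y]+t
def shot(n,name=None):
    c=read_camera(n)
    if name: cv2.imwrite(f"pics/{name}.png",c["color"][:,:,::-1])
    return c
def st():
    s=get_state(); r=R.from_quat(s["tcp_rot"]); m=r.as_matrix()
    print("t %.2f"%s["time"],"pos",np.round(s["eef_pos"]*1000,1),"x-axis yaw %.2f"%np.degrees(np.arctan2(m[1,0],m[0,0])),"zax",np.round(m[:,2],3),"F",np.round(s["contact_force"],1),"op %.3f"%s["opening"], "q6 %.2f"%s["qpos"][5])
    return s
def delta(target,yaw=None):
    """print the shift (cm, tool axes) and turn about tool z (deg) to get TCP to target"""
    s=get_state(); m=R.from_quat(s["tcp_rot"]).as_matrix()
    d=m.T@(np.array(target)-s["eef_pos"])*100
    print("shift cm",np.round(d,2), end=" ")
    if yaw is not None:
        cur=np.arctan2(m[1,0],m[0,0]); a=-np.degrees((yaw-cur+np.pi)%(2*np.pi)-np.pi)
        print("wz deg %.2f"%a)
        want=np.array([[np.cos(yaw),np.sin(yaw),0],[np.sin(yaw),-np.cos(yaw),0],[0,0,-1]])
        print("rotvec deg",np.round(np.degrees(R.from_matrix(m.T@want).as_rotvec()),2))
    else: print()
E
python3 - <<'E'
from h import *
C={}
for cam in ["top","side"]:
    C[cam]=shot(cam)
res={}
for t in ["rack","rack_seat","carrier","rib_top","lift","seat","catch_nose","tray","pot1","plate3","bottle","foil_bottle","beaker","pipette"]:
    for cam in ["top","side"]:
        r=place_of(t,cam)
        print(t,cam,[(np.round(x["location"],1).tolist(),round(x["p"],2)) for x in r[:6]])
        if r: res[t,cam]=r[0]["location"]
    if (t,"top") in res and (t,"side") in res:
        print("   ->",np.round(tri([ray(C[c],res[t,c]) for c in C]),4))
print(get_state()["time"])
E
```

```text
rack top [([232.6, 205.1], 0.79)]
rack side [([293.5, 164.5], 0.73), ([329.2, 374.0], 0.72), ([296.8, 167.8], 0.56), ([297.9, 163.4], 0.16)]
   -> [ 0.6138  0.24   -0.0014]
rack_seat top [([398.0, 206.4], 0.72)]
rack_seat side [([295.4, 165.3], 0.64)]
   -> [ 0.5038 -0.1796  0.4007]
carrier top [([237.2, 201.9], 0.75)]
carrier side [([293.9, 163.8], 0.55), ([294.5, 159.2], 0.45)]
   -> [0.6151 0.2243 0.0159]
rib_top top [([174.8, 210.4], 0.57)]
rib_top side [([264.6, 166.9], 0.66), ([392.2, 339.4], 0.6)]
   -> [ 0.6061  0.4755 -0.2011]
lift top [([396.6, 205.8], 0.82)]
lift side [([353.7, 284.2], 0.78), ([270.9, 132.7], 0.47)]
   -> [ 0.5956 -0.2525  0.0063]
seat top [([397.5, 207.7], 0.63)]
seat side [([354.6, 274.0], 0.56)]
   -> [ 0.5897 -0.2492  0.0483]
catch_nose top [([398.9, 189.5], 0.61)]
catch_nose side [([330.4, 221.1], 0.73), ([370.1, 266.3], 0.72)]
   -> [ 0.5714 -0.2133  0.2364]
tray top [([318.4, 230.7], 0.81), ([395.8, 205.2], 0.44)]
tray side [([297.9, 223.8], 0.67), ([293.9, 164.4], 0.3)]
   -> [ 0.5291 -0.0166  0.018 ]
pot1 top [([319.4, 200.9], 0.58), ([317.3, 225.
[... 308 characters left out ...]
34.9, 200.8], 0.67), ([318.1, 232.0], 0.42)]
plate3 side [([292.9, 157.9], 0.94), ([292.3, 160.2], 0.67), ([297.1, 159.8], 0.53)]
   -> [0.614  0.2248 0.0413]
bottle top [([456.1, 196.4], 0.61), ([308.6, 258.7], 0.15)]
bottle side [([394.9, 341.7], 0.97), ([292.9, 166.4], 0.27)]
   -> [ 0.6175 -0.4326  0.0076]
foil_bottle top [([173.7, 209.0], 0.64)]
foil_bottle side [([273.4, 133.6], 0.72)]
   -> [ 0.6068  0.4184 -0.0048]
beaker top [([467.7, 254.3], 0.68)]
beaker side [([330.8, 376.7], 0.84)]
   -> [ 0.444  -0.4525  0.012 ]
pipette top [([324.3, 143.9], 0.66)]
pipette side [([382.4, 208.0], 0.76), ([291.8, 155.8], 0.67), ([264.5, 166.0], 0.36)]
   -> [ 7.937e-01 -4.100e-02  3.000e-04]
1.65
```

```bash
python3 - <<'E'
import plant
print([n for n in dir(plant) if not n.startswith('_')])
print(getattr(plant,'tip_extent',None))
print(plant.get_state().keys())
E
python3 - <<'E'
from h import *
s=st()
delta([0.50,-0.25,0.30],np.radians(99))
E
```

```text
['Unreachable', 'get_state', 'place_of', 'read_camera', 'sign_off', 'tip_extent', 'trace']
0.017
dict_keys(['time', 'qpos', 'dq', 'joint_efforts', 'eef_pos', 'tcp_rot', 'contact_force', 'wrist_torque', 'opening'])
t 1.65 pos [305.5 601.9 248.3] x-axis yaw 153.08 zax [-0. -0. -1.] F [-0.8  0.1 -0.4] op 0.998 q6 -0.15
shift cm [-55.9  -67.16  -5.17] wz deg 54.08
rotvec deg [-0.    0.   54.08]
```

```bash
python3 -m crank '[[0,-3.1,-3.73,-0.29,0,0,0],[0,-3.1,-3.73,-0.29,0,0,0],[0,-3.1,-3.73,-0.29,0,0,0],[0,-3.1,-3.73,-0.29,0,0,0],[0,-3.1,-3.73,-0.29,0,0,0]]' 30
python3 -m crank '[[0,-3.1,-3.73,-0.29,0,0,0],[0,-3.1,-3.73,-0.29,0,0,0],[0,-3.1,-3.73,-0.29,0,0,0],[0,-3.1,-3.73,-0.29,0,0,0],[0,-3.1,-3.73,-0.29,0,0,0]]'
python3 -m crank '[[0,-3.1,-3.73,-0.29,0,0,0],[0,-3.1,-3.73,-0.29,0,0,0],[0,-3.1,-3.73,-0.29,0,0,0],[0,-3.1,-3.73,-0.29,0,0,0],[0,-3.1,-3.73,-0.29,0,0,0]]'
python3 -m crank '[[0,-3.1,-3.73,-0.29,0,0,8.5],[0,0,0,0,0,0,8.5],[0,0,0,0,0,0,8.5],[0,0,0,0,0,0,8.5],[0,0,0,0,0,0,8.5]]'
python3 -m crank '[[0,0,0,0,0,0,8.5],[0,0,0,0,0,0,3],[0,0,0,0,0,0,0]]'
python3 - <<'E'
from h import *
s=st()
delta([0.50,-0.25,0.30],np.radians(99))
c=shot("wrist","w1")
E
```

```text
time: 2.15
eef_pos: [0.3594, 0.3637, 0.2631]
tcp_rot: [0.232, 0.973, 0.0, 0.0]
contact_force: [1.7, -0.0, -0.2]
opening: 0.497
time: 2.65
eef_pos: [0.4131, 0.1271, 0.2779]
tcp_rot: [0.233, 0.973, 0.0, 0.001]
contact_force: [1.7, -0.4, -0.3]
opening: 0.5
time: 3.15
eef_pos: [0.4669, -0.1096, 0.2924]
tcp_rot: [0.233, 0.972, -0.0, 0.001]
contact_force: [0.4, -0.1, -0.0]
opening: 0.499
time: 3.65
eef_pos: [0.4776, -0.1551, 0.2948]
tcp_rot: [0.572, 0.82, 0.0, 0.0]
contact_force: [-0.1, 0.1, -0.4]
opening: 0.506
time: 3.95
eef_pos: [0.4776, -0.1548, 0.2949]
tcp_rot: [0.649, 0.761, 0.0, 0.0]
contact_force: [0.5, 0.4, -0.7]
opening: 0.505
t 3.95 pos [ 477.6 -154.8  294.9] x-axis yaw 99.09 zax [ 0. -0. -1.] F [ 0.5  0.4 -0.7] op 0.505 q6 -0.67
shift cm [-9.75  0.71 -0.51] wz deg 0.09
rotvec deg [0.01 0.01 0.09]
```

View pics/w1.png

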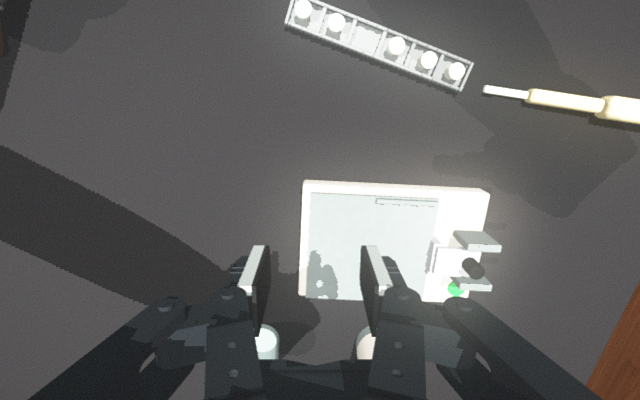

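Run:
```python
from h import *
c=shot("wrist")
im=c["color"][160:320,280:520]
cv2.imwrite("pics/w1z.png",cv2.resize(im,None,fx=3.3,fy=3.3,interpolation=cv2.INTER_CUBIC)[:,:,::-1])
```

```text
(no output)
```

View pics/w1z.png

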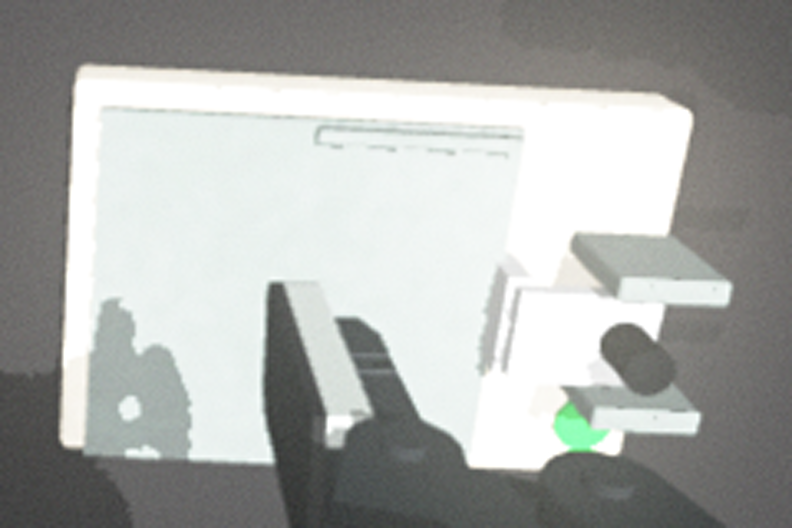

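```bash
cat > fit.py <<'E'
from h import *
from scipy.optimize import least_squares
def fitpose(c,pts,px,x0):
    pts=np.array(pts,float)/1000; px=np.array(px,float)
    def f(p):
        r,t=frame(p[:2],p[2]); P=np.c_[pts[:,:2]@r.T+t,pts[:,2]]
        return (proj(c,P)-px).ravel()
    s=least_squares(f,x0,loss="soft_l1"); print("pose",np.round(s.x[:2]*1000,1),"yaw deg %.2f"%np.degrees(s.x[2])); print(np.round(f(s.x).reshape(-1,2),1).tolist()); return s.x
E
python3 - <<'E'
from fit import *
c=shot("wrist")
p=fitpose(c,[[115,80,0],[115,80,28],[-120,80,0],[-120,-80,28],[-110,73,40],[47,73,40]],[[478.5,188],[489,194.5],[304.2,180],[298.8,294.5],[310.3,192.7],[438.5,198.5]],[.59,-.25,.15])
# knob top centre px crop (655,370)
k=np.array([652,372])/3.3+[280,160]
P=atz(c,k,.084); r,t=frame(p[:2],p[2]); print("knob top world",P,"in lift",r.T@(P[:2]-t))
E
```

```text
pose [ 593.3 -253.1] yaw deg 6.18
[[1.5, -0.1], [1.7, -0.6], [-1.4, -1.2], [-1.6, 2.0], [-0.7, 0.3], [0.5, 1.0]]
knob top world [ 0.68073364 -0.24323322  0.084     ] in lift [0.08795835 0.00043551]
```

Run:
```python
from h import *
o=[.5933,-.2531];y=np.radians(6.18)
s=st()
p=w(o,y,.055,0.0); print(p)
delta([*p,.14],y+np.pi/2); delta([*p,.09])
```

```text
t 4.10 pos [ 477.6 -154.8  294.8] x-axis yaw 99.14 zax [ 0. -0. -1.] F [-0.7  0.4 -0.2] op 0.500 q6 -0.68
[ 0.64798037 -0.24717912]
shift cm [-11.83  15.35  15.48] wz deg 2.96
rotvec deg [0.01 0.01 2.96]
shift cm [-11.82  15.35  20.48]
```

```bash
python3 -m crank '[[1,-2.36,3.07,0,0,0,0],[1,-2.36,3.07,0,0,0,0],[1,-2.36,3.07,2,0,0,0],[1,-2.36,3.07,2,0,0,0],[1,-2.39,3.07,2,0,0,0]]' 30
python3 -m crank '[[1,0,0,3,0,0,2.96],[1,0,0,3,0,0,0],[1,0,0,3.5,0,0,0],[1,0,0,0,0,0,0]]' 30
python3 - <<'E'
from h import *
o=[.5933,-.2531];y=np.radians(6.18)
s=st()
p=w(o,y,.055,0.0); print(p)
delta([*p,.09],y+np.pi/2)
c=shot("wrist","w2");c=shot("side","s2")
cv2.imwrite("pics/s2z.png",cv2.resize(c["color"][180:360,260:460],None,fx=3,fy=3)[:,:,::-1])
E
```

```text
time: 4.6
eef_pos: [0.6493, -0.2481, 0.234]
tcp_rot: [0.649, 0.761, 0.0, 0.0]
contact_force: [0.2, -0.6, 0.1]
opening: -0.003
time: 5.0
eef_pos: [0.6444, -0.2455, 0.1325]
tcp_rot: [0.668, 0.744, -0.001, -0.006]
contact_force: [-1.7, -0.1, -1.1]
opening: -0.004
t 5.00 pos [ 644.4 -245.5  132.5] x-axis yaw 96.15 zax [-0.011  0.006 -1.   ] F [-1.7 -0.1 -1.1] op -0.004 q6 -0.62
[ 0.64798037 -0.24717912]
shift cm [-0.23  0.38  4.24] wz deg -0.03
rotvec deg [-0.6  -0.42 -0.02]
```

View pics/w2.png

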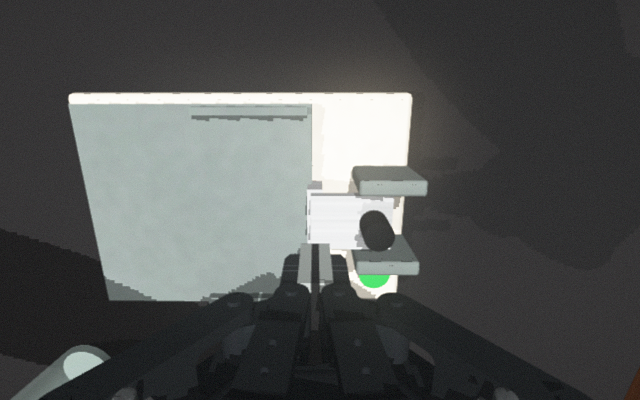

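View pics/s2z.png

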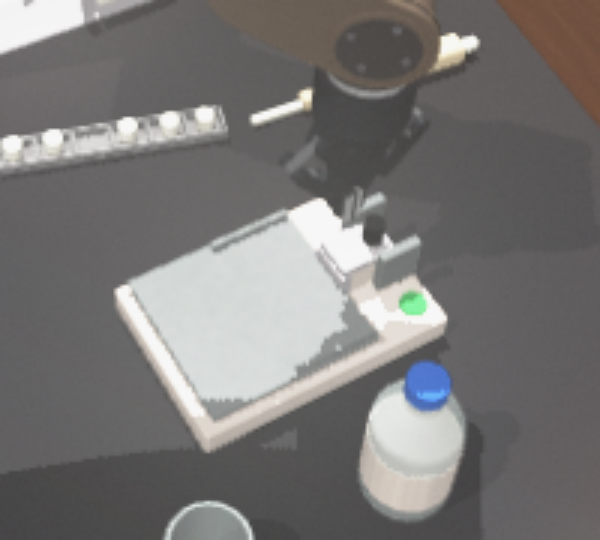

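```bash
python3 - <<'E'
from fit import *
c=shot("wrist")
p=fitpose(c,[[115,80,28],[115,-80,28],[-110,73,40],[47,73,40],[-120,80,28]],[[412,96],[398,301],[73,106],[312,105],[69,98]],[.59,-.25,.15])
print(proj(c,[[*w(p,p[2],.088,0),.084],[*w(p,p[2],.079,0),.074]]))
E
python3 -m crank '[[1,0,0,1.5,0,0,0],[1,0,0,1.5,0,0,0],[1,0,0,1.2,0,0,0],[1,0,0,0,0,0,0],[1,0,0,0,0,0,0]]' 30
python3 - <<'E'
from h import *
c=shot("wrist","w3")
o=[.5933,-.2531];y=np.radians(6.18)
s=st(); r,t=frame(o,y); print("in lift",r.T@(s["eef_pos"][:2]-t))
E
```

```text
pose [ 598.3 -257. ] yaw deg 6.30
[[-1.0, -0.8], [-3.3, -4.3], [1.6, 1.3], [-0.1, 1.6], [1.1, -1.8]]
[[380.36686267 235.61493064]
 [362.99586416 229.13758487]]
time: 5.65
eef_pos: [0.6475, -0.2472, 0.0968]
tcp_rot: [0.668, 0.744, -0.0, -0.001]
contact_force: [0.1, 0.1, 0.7]
opening: 0.001
t 5.70 pos [ 648.  -247.4   97.7] x-axis yaw 96.12 zax [ 0. -0. -1.] F [1.  0.4 0. ] op 0.004 q6 -0.62
in lift [ 0.0549582  -0.00026701]
```

View pics/w3.png

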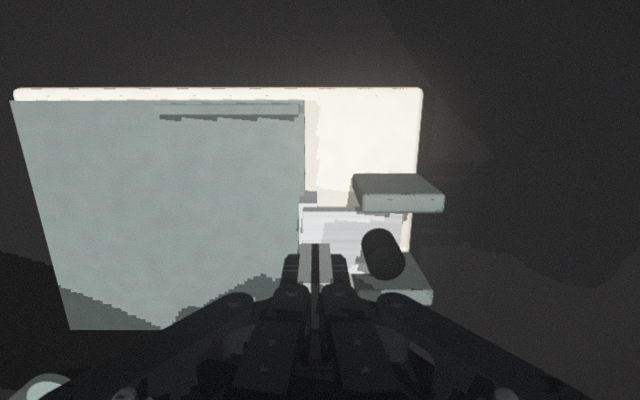

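```bash
python3 -m crank '[[1,0,0,0.7,0,0,0],[1,0,0,0,0,0,0]]' 30
python3 -m crank '[[1,0,0.5,0,0,0,0],[1,0,0,0,0,0,0]]' 30
python3 -m crank '[[1,0,0.3,0,0,0,0],[1,0,0,0,0,0,0]]' 30
python3 -m crank '[[1,0,0.3,0,0,0,0],[1,0,0,0,0,0,0]]' 30
python3 - <<'E'
from h import *
c=shot("wrist","w4")
o=[.5933,-.2531];y=np.radians(6.18)
s=st(); r,t=frame(o,y); print("in lift",r.T@(s["eef_pos"][:2]-t))
E
```

```text
time: 5.9
eef_pos: [0.6476, -0.2472, 0.0901]
tcp_rot: [0.668, 0.744, -0.0, -0.0]
contact_force: [0.7, 0.2, 0.4]
opening: 0.0
time: 6.1
eef_pos: [0.6536, -0.2469, 0.0911]
tcp_rot: [0.668, 0.744, 0.0, 0.001]
contact_force: [0.3, -0.4, -0.9]
opening: -0.0
time: 6.3
eef_pos: [0.6563, -0.2465, 0.091]
tcp_rot: [0.668, 0.744, 0.0, 0.0]
contact_force: [0.1, 0.0, -0.0]
opening: -0.001
time: 6.5
eef_pos: [0.6589, -0.2462, 0.0907]
tcp_rot: [0.668, 0.744, -0.0, -0.0]
contact_force: [0.3, -0.3, -0.2]
opening: 0.0
t 6.55 pos [ 658.9 -246.2   90.7] x-axis yaw 96.13 zax [-0.  0. -1.] F [-0.2 -0.3 -0.2] op -0.001 q6 -0.61
in lift [ 0.06595224 -0.00018574]
```

View pics/w4.png

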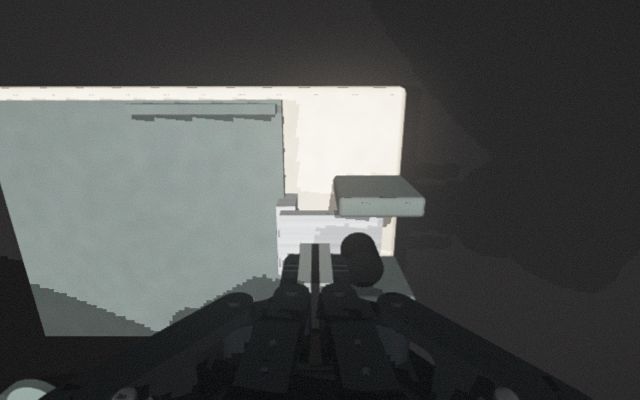

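```bash
for i in 1; do
python3 -m crank '[[1,0,0.2,0,0,0,0],[1,0,0,0,0,0,0]]' 30
python3 -m crank '[[1,0,0.2,0,0,0,0],[1,0,0,0,0,0,0]]' 30
python3 -m crank '[[1,0,0.2,0,0,0,0],[1,0,0,0,0,0,0]]' 30
done
```

```text
time: 6.75
eef_pos: [0.6597, -0.2461, 0.0904]
tcp_rot: [0.668, 0.744, -0.001, -0.001]
contact_force: [-5.6, -1.1, 0.8]
opening: 0.001
time: 6.95
eef_pos: [0.661, -0.246, 0.0903]
tcp_rot: [0.668, 0.744, -0.002, -0.002]
contact_force: [-6.9, -1.5, 2.3]
opening: -0.001
time: 7.15
eef_pos: [0.6629, -0.2458, 0.0903]
tcp_rot: [0.668, 0.744, -0.002, -0.002]
contact_force: [-7.1, -0.7, 2.6]
opening: -0.002
```

```bash
python3 -m crank '[[1,0,0.3,0,0,0,0],[1,0,0,0,0,0,0]]' 30
python3 -m crank '[[1,0,0.2,0,0,0,0],[1,0,0,0,0,0,0],[1,0,0,0,0,0,0]]' 30
python3 - <<'E'
from h import *
c=shot("wrist","w5"); st()
E
```

```text
time: 7.35
eef_pos: [0.6658, -0.2455, 0.0903]
tcp_rot: [0.668, 0.744, -0.002, -0.003]
contact_force: [-7.4, -1.0, 2.1]
opening: -0.001
time: 7.65
eef_pos: [0.6678, -0.2452, 0.0902]
tcp_rot: [0.668, 0.744, -0.002, -0.002]
contact_force: [-7.4, -1.2, 2.3]
opening: -0.004
t 7.70 pos [ 667.8 -245.2   90.2] x-axis yaw 96.14 zax [-0.005  0.001 -1.   ] F [-7.2 -0.6  2.7] op -0.003 q6 -0.60
```

View pics/w5.png

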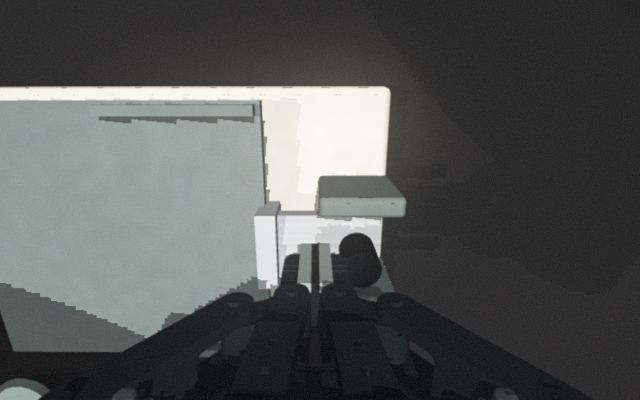

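```bash
python3 -m crank '[[1,0,0.2,0,0,0,0],[1,0,0,0,0,0,0],[1,0,0,0,0,0,0],[1,0,0,0,0,0,0]]' 30
python3 - <<'E'
from h import *
c=shot("wrist","w6"); st()
E
```

```text
time: 8.1
eef_pos: [0.6683, -0.2452, 0.0901]
tcp_rot: [0.668, 0.744, -0.003, -0.004]
contact_force: [-12.0, -1.2, 4.9]
opening: -0.002
t 8.15 pos [ 668.3 -245.2   90.1] x-axis yaw 96.15 zax [-0.01   0.001 -1.   ] F [-11.9  -1.3   5. ] op 0.000 q6 -0.60
```

View pics/w6.png

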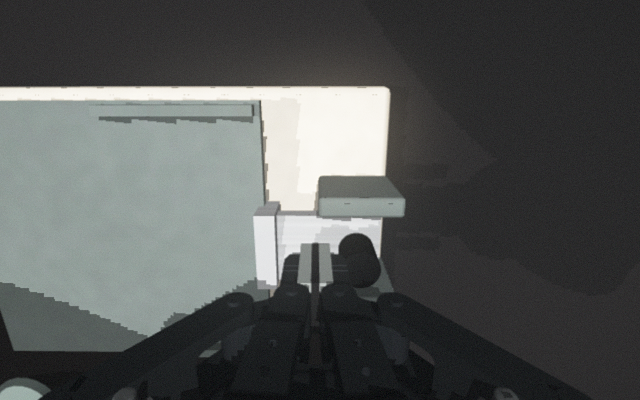

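Run:
```python
from h import *
c=shot("side")
cv2.imwrite("pics/s6z.png",cv2.resize(c["color"][180:360,260:460],None,fx=3,fy=3)[:,:,::-1])
```

```text
(no output)
```

View pics/s6z.png

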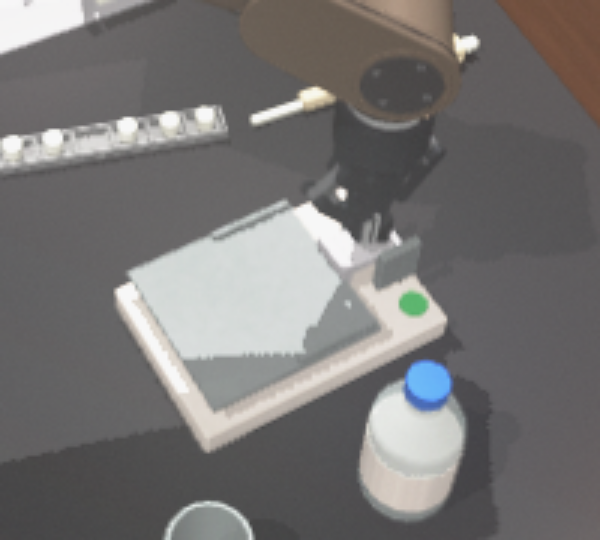

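The side picture shows the platform raised, with a gap under its edge at crop pixels (240–380, 330–410). I back off and go to the rack.

```bash
python3 -m crank '[[1,0,-0.5,0,0,0,0],[1,0,0,-3,0,0,0],[1,0,0,-4,0,0,0],[1,0,0,-4,0,0,0],[1,0,0,-3,0,0,0]]' 30
python3 - <<'E'
from h import *
c=shot("wrist","w7"); st(); delta([.50,.13,.29],np.radians(94))
E
```

```text
time: 8.7
eef_pos: [0.6682, -0.2455, 0.2344]
tcp_rot: [0.668, 0.744, 0.001, 0.003]
contact_force: [0.8, -0.7, 0.1]
opening: -0.001
t 8.75 pos [ 670.2 -246.6  241. ] x-axis yaw 96.12 zax [ 0.014 -0.006 -1.   ] F [ 1.5 -1.   4.1] op -0.001 q6 -0.60
shift cm [ 39.22 -12.84  -5.37] wz deg 2.12
rotvec deg [0.76 0.42 2.12]
```

View pics/w7.png

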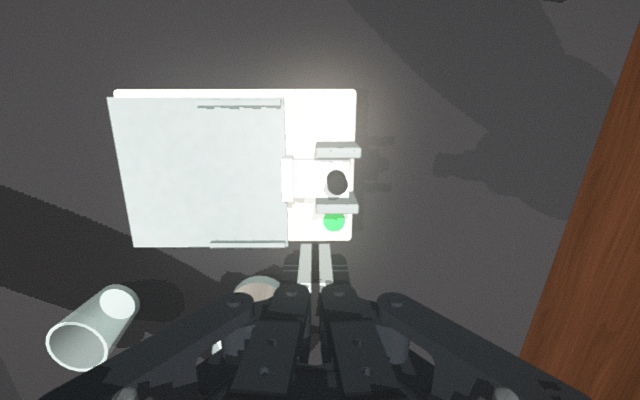

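```bash
python3 -m crank '[[1,0,0,0,0,0,0],[1,0,0,0,0,0,0]]' 30
python3 - <<'E'
from fit import *
c=shot("wrist","w8"); st()
cv2.imwrite("pics/w8z.png",cv2.resize(c["color"][70:260,90:370],None,fx=2.8,fy=2.8,interpolation=cv2.INTER_CUBIC)[:,:,::-1])
delta([.50,.13,.29],np.radians(94))
import pickle; pickle.dump(c,open("c8.pkl","wb"))
E
```

```text
time: 8.95
eef_pos: [0.6667, -0.245, 0.2297]
tcp_rot: [0.668, 0.744, 0.0, -0.0]
contact_force: [0.0, 0.8, 0.5]
opening: 0.003
t 9.00 pos [ 666.2 -244.8  228.5] x-axis yaw 96.12 zax [-0.002  0.002 -1.   ] F [-0.1 -0.5 -0.9] op 0.003 q6 -0.60
shift cm [ 39.05 -12.54  -6.05] wz deg 2.12
rotvec deg [-0.11 -0.11  2.12]
```

View pics/w8z.png

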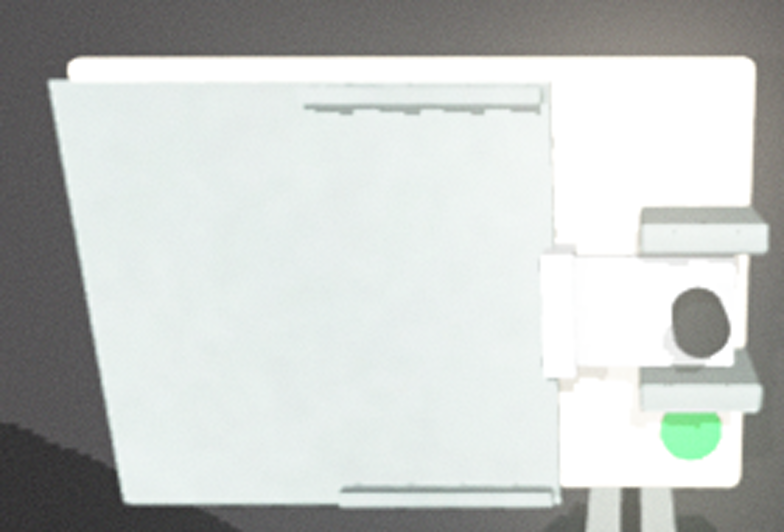

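```bash
python3 - <<'E'
from fit import *
import pickle; c=pickle.load(open("c8.pkl","rb"))
S=lambda a:[[x/2.8+90-.2,y/2.8+70-.2] for x,y in a]
p=fitpose(c,[[-110,73,54],[47,73,54],[47,-73,54],[-110,-73,54]],S([[49,80],[549,83],[558,503],[123,503]]),[.59,-.25,.1])
p=fitpose(c,[[-110,73,54],[47,73,54],[47,-73,54],[-110,-73,54],[115,80,28],[115,-80,28],[-120,80,28]],S([[49,80],[549,83],[558,503],[123,503],[755,57],[741,487],[68,57]]),[.59,-.25,.1])
k=S([[703,325]])[0]; P=atz(c,k,.084); r,t=frame(p[:2],p[2]); print("knob in lift",r.T@(P[:2]-t))
E
python3 -m crank '[[-0.2,3.9,-1.25,-0.6,0,0,0],[-0.2,3.9,-1.25,-0.6,0,0,0],[-0.2,3.9,-1.25,-0.6,0,0,0],[-0.2,3.9,-1.25,-0.6,0,0,0],[-0.2,3.9,-1.25,-0.6,0,0,0]]' 30
python3 -m crank '[[-0.2,3.9,-1.25,-0.6,0,0,0],[-0.2,3.9,-1.25,-0.6,0,0,0],[-0.2,3.9,-1.25,-0.6,0,0,0],[-0.2,3.9,-1.25,-0.6,0,0,0],[-0.2,3.9,-1.25,-0.6,0,0,2.1]]' 30
python3 -m crank '[[-0.2,0,0,0,0,0,0],[-0.2,0,0,0,0,0,0],[-0.2,0,0,0,0,0,0]]' 30
python3 - <<'E'
from h import *
import pickle
st();c=shot("wrist","w9");pickle.dump(c,open("c9.pkl","wb")); c=shot("top","t9")
for a,b in[("carrier","wrist"),("rib_top","wrist"),("rack_seat","wrist"),("plate3","wrist"),("tray","wrist"),("pot1","wrist")]: print(a,[(np.round(x["location"],1).tolist(),round(x["p"],2)) for x in place_of(a,b)[:6]])
E
```

```text
pose [ 593.3 -253.1] yaw deg 5.93
[[-0.1, 0.0], [0.1, -0.4], [0.1, 0.7], [-0.1, 0.0]]
pose [ 593.5 -252.7] yaw deg 6.12
[[-0.1, -0.1], [0.1, -1.1], [0.6, 0.1], [0.4, -0.1], [0.6, 0.2], [-0.5, 1.1], [-2.3, 0.2]]
knob in lift [0.09456542 0.00173142]
time: 9.5
eef_pos: [0.5822, -0.0565, 0.2582]
tcp_rot: [0.668, 0.744, -0.001, -0.002]
contact_force: [0.2, 1.3, -0.1]
opening: 0.603
time: 10.0
eef_pos: [0.4993, 0.1305, 0.2886]
tcp_rot: [0.682, 0.731, -0.001, -0.001]
contact_force: [-0.2, 0.1, -0.4]
opening: 0.6
time: 10.3
eef_pos: [0.5008, 0.1284, 0.2892]
tcp_rot: [0.682, 0.731, -0.001, -0.001]
contact_force: [0.4, 0.0, -0.4]
opening: 0.601
t 10.30 pos [500.8 128.4 289.2] x-axis yaw 94.00 zax [-0.002 -0.    -1.   ] F [ 0.4  0.  -0.4] op 0.601 q6 -0.01
carrier []
rib_top [([338.8, 69.7], 0.95)]
rack_seat []
plate3 [([434.1, 64.4], 0.56)]
tray [([328.2, 257.1], 0.72)]
pot1 [([263.9, 248.0], 0.73), ([370.2, 273.1], 0.61), ([290.1, 255.3], 0.53), ([345.0, 266.3], 0.47)]
```

View pics/w9.png

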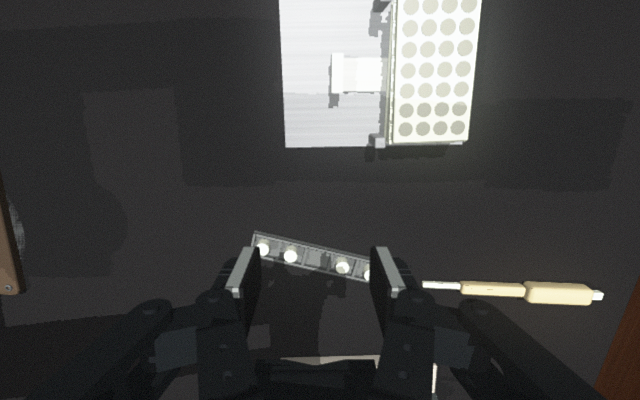

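```bash
python3 -m crank '[[-0.3,4.5,0,0,0,0,0],[-0.3,4.5,0,0,0,0,0],[-0.3,0,0,0,0,0,0],[-0.3,0,0,0,0,0,0],[-0.3,0,0,0,0,0,0]]' 30
python3 - <<'E'
from h import *
import pickle
st();c=shot("wrist","w10");pickle.dump(c,open("c10.pkl","wb"))
print(c["cam_to_world"][:3,3])
for a,b in[("carrier","wrist"),("rib_top","wrist"),("rack_seat","wrist"),("plate3","wrist")]: print(a,[(np.round(x["location"],1).tolist(),round(x["p"],2)) for x in place_of(a,b)[:6]])
cv2.imwrite("pics/w10z.png",cv2.resize(c["color"][60:280,270:500],None,fx=2.7,fy=2.7,interpolation=cv2.INTER_CUBIC)[:,:,::-1])
E
```

```text
time: 11.2
eef_pos: [0.4947, 0.2182, 0.2906]
tcp_rot: [0.682, 0.731, -0.0, 0.0]
contact_force: [0.3, 0.2, -0.2]
opening: 0.648
t 11.20 pos [494.7 218.2 290.6] x-axis yaw 94.00 zax [-0. -0. -1.] F [ 0.3  0.2 -0.2] op 0.648 q6 0.16
[0.48830133 0.29402917 0.41664099]
carrier []
rib_top [([335.9, 153.9], 0.6)]
rack_seat []
plate3 [([419.9, 152.0], 0.74)]
```

View pics/w10.png

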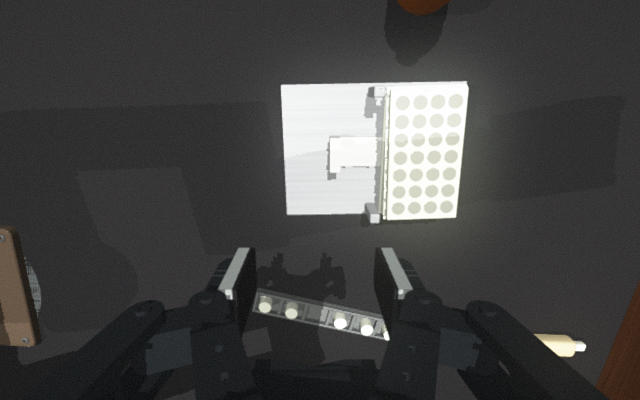

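View pics/w10z.png

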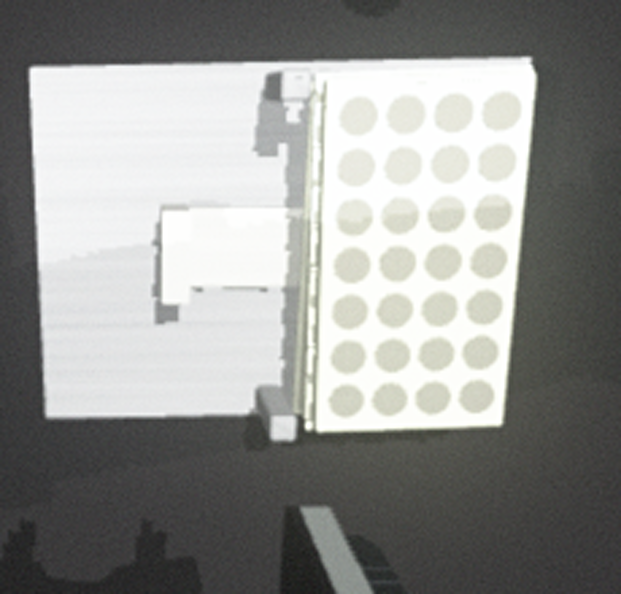

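Run:
```python
from fit import *
import pickle; c=pickle.load(open("c10.pkl","rb"))
S=lambda a:[[x/2.7+270-.2,y/2.7+60-.2] for x,y in a]
print("rack");p=fitpose(c,[[-160,82,3],[-160,-82,3],[-51,72,50],[-51,-72,50],[60,82,3]],S([[31,67],[46,417],[297,85],[284,427],[532,58]]),[.6,.23,.05])
print("plate");q=fitpose(c,[[42.5,75,57],[42.5,-75,57],[-42.5,-75,57],[-42.5,75,57]],S([[533,74],[503,424],[316,431],[327,82]]),[.6,.23,.05])
print("carrier");q=fitpose(c,[[-104,20,35],[-104,-20,35],[-92,20,35],[-92,-20,35]],S([[161,208],[161,303],[190,208],[190,303]]),[.6,.23,.05])
rt=w(q,q[2],-.098,0); print("rib",rt)
rc=w(p,p[2],-.098,0);print("rib from rack",rc)
print("net rib_top",atz(c,[335.9,153.9],.035))
for px in S([[161,208],[161,303],[190,208],[190,303]]): print(atz(c,px,.035)[:2])
```

```text
rack
pose [613.8 234.9] yaw deg 5.00
[[-0.2, -0.2], [0.1, -0.0], [0.3, -0.0], [0.0, 0.6], [-0.1, -0.2]]
plate
pose [614.2 234.6] yaw deg 6.26
[[3.6, -1.2], [1.6, 4.5], [-1.9, 4.5], [-2.5, -0.8]]
carrier
pose [613.6 237.4] yaw deg 4.97
[[0.2, 0.6], [0.3, -0.5], [-0.1, 0.4], [-0.3, -0.6]]
rib [0.51595606 0.2288911 ]
rib from rack [0.51614431 0.22632487]
net rib_top [0.51715625 0.22988193 0.035     ]
[0.5080046  0.24896338]
[0.51144142 0.20784786]
[0.520285   0.24982879]
[0.52412114 0.20874176]
```

```bash
python3 - <<'E'
from h import *
delta([.516,.2288,.090],np.radians(95))
E
python3 -m crank '[[-0.1,1.2,1.1,4,0,0,-1],[-0.1,0,1.0,4,0,0,0],[-0.1,0,0,4,0,0,0],[-0.1,0,0,4,0,0,0],[-0.1,0,0,4,0,0,0]]' 30
python3 -m crank '[[-0.1,0,0,0,0,0,0],[-0.1,0,0,0,0,0,0],[-0.1,0,0,0,0,0,0]]' 30
python3 - <<'E'
from h import *
st();delta([.516,.2288,.030],np.radians(95))
shot("wrist","w11")
E
```

```text
shift cm [ 0.94  2.19 20.08] wz deg -1.06
rotvec deg [ 0.01  0.01 -1.06]
time: 11.95
eef_pos: [0.5149, 0.2319, 0.0894]
tcp_rot: [0.676, 0.737, 0.0, 0.0]
contact_force: [0.5, 0.7, -0.7]
opening: 0.548
time: 12.25
eef_pos: [0.5167, 0.2328, 0.0937]
tcp_rot: [0.676, 0.737, 0.002, 0.001]
contact_force: [0.1, -0.5, -0.1]
opening: 0.554
t 12.25 pos [516.7 232.8  93.7] x-axis yaw 95.00 zax [ 0.005  0.001 -1.   ] F [ 0.1 -0.5 -0.1] op 0.554 q6 0.16
shift cm [-0.39 -0.14  6.37] wz deg 0.00
rotvec deg [ 0.28 -0.04  0.  ]
```

View pics/w11.png

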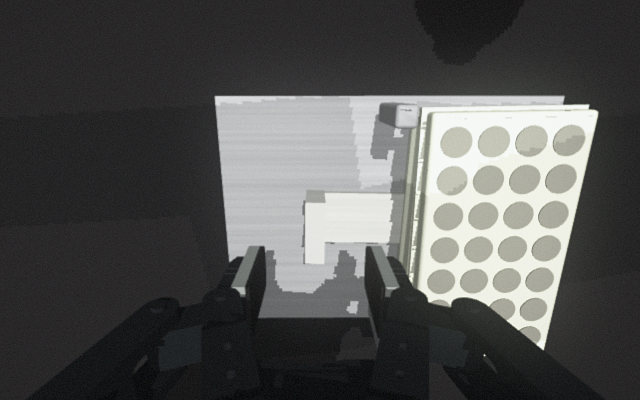

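```bash
python3 -m crank '[[0.25,-0.39,-0.1,2,0,0,0],[0.25,0,0,2,0,0,0],[0.25,0,0,1.5,0,0,0],[0.25,0,0,0.5,0,0,0],[0.25,0,0,0,0,0,0]]' 30
python3 -m crank '[[0.25,0,0,0,0,0,0],[0.25,0,0,0,0,0,0]]' 30
python3 - <<'E'
from h import *
st();delta([.516,.2288,.030],np.radians(95))
shot("wrist","w12")
E
```

```text
time: 12.8
eef_pos: [0.5141, 0.2286, 0.0309]
tcp_rot: [0.675, 0.737, -0.0, -0.0]
contact_force: [0.5, 0.4, -0.5]
opening: 0.376
time: 13.0
eef_pos: [0.5149, 0.2288, 0.0319]
tcp_rot: [0.675, 0.737, 0.001, 0.001]
contact_force: [0.4, -0.2, -0.7]
opening: 0.377
t 13.00 pos [514.9 228.8  31.9] x-axis yaw 95.03 zax [ 0.002  0.001 -1.   ] F [ 0.4 -0.2 -0.7] op 0.377 q6 0.15
shift cm [-0.01  0.11  0.19] wz deg 0.03
rotvec deg [ 0.12 -0.02  0.03]
```

View pics/w12.png

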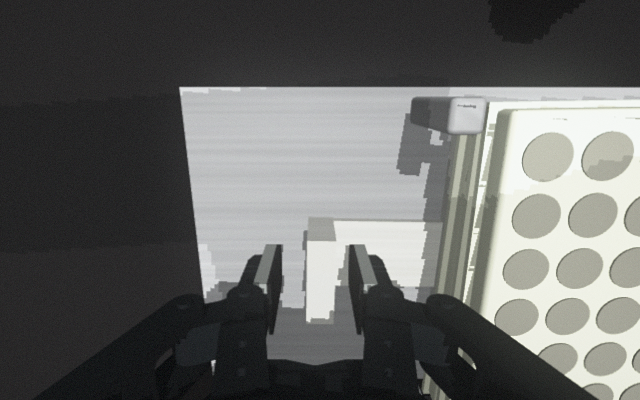

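```bash
python3 -m crank '[[1,0,0.1,0.1,0,0,0],[1,0,0,0,0,0,0],[1,0,0,0,0,0,0],[1,0,0,0,0,0,0],[1,0,0,0,0,0,0]]' 60
python3 -m crank '[[1,0,-0.5,0,0,0,0],[1,0,-0.8,0,0,0,0],[1,0,-0.8,0,0,0,0]]'
python3 - <<'E'
from h import *
st()
shot("wrist","w13")
E
```

```text
time: 13.55
eef_pos: [0.5161, 0.2287, 0.0306]
tcp_rot: [0.675, 0.737, 0.001, 0.001]
contact_force: [2.6, -0.7, 4.2]
opening: 0.125
time: 13.85
eef_pos: [0.4959, 0.2271, 0.0306]
tcp_rot: [0.675, 0.738, 0.002, 0.002]
contact_force: [6.1, 0.7, 1.4]
opening: 0.129
t 13.85 pos [495.9 227.1  30.6] x-axis yaw 95.05 zax [ 0.006  0.001 -1.   ] F [6.1 0.7 1.4] op 0.129 q6 0.16
```

View pics/w13.png

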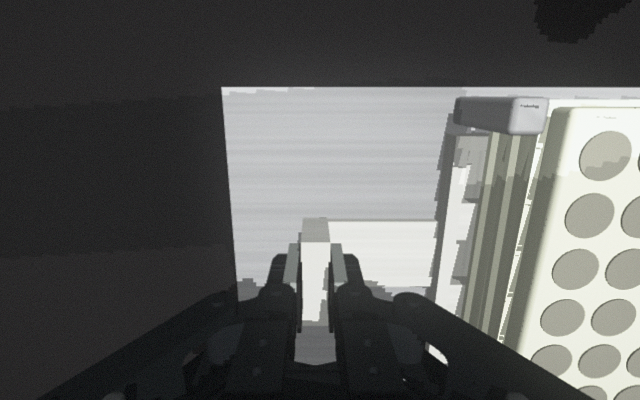

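```bash
python3 -m crank '[[1,0,-0.8,0,0,0,0],[1,0,-0.8,0,0,0,0],[1,0,-0.8,0,0,0,0],[1,0,-0.8,0,0,0,0],[1,0,-0.8,0,0,0,0]]'
python3 -m crank '[[1,0,-0.8,0,0,0,0],[1,0,-0.8,0,0,0,0],[1,0,-0.8,0,0,0,0],[1,0,-0.8,0,0,0,0],[1,0,-0.5,0,0,0,0]]'
python3 - <<'E'
from h import *
s=st(); r,t=frame([.6138,.2349],np.radians(5)); print(r.T@(s["eef_pos"][:2]-t)+[.098,0])
shot("wrist","w14");c=shot("side","s14")
cv2.imwrite("pics/s14z.png",cv2.resize(c["color"][110:230,200:360],None,fx=4,fy=4)[:,:,::-1])
E
```

```text
time: 14.4
eef_pos: [0.4564, 0.2236, 0.0306]
tcp_rot: [0.675, 0.738, 0.003, 0.002]
contact_force: [7.8, 0.7, -1.9]
opening: 0.128
time: 14.9
eef_pos: [0.4175, 0.2202, 0.0303]
tcp_rot: [0.675, 0.738, 0.001, 0.001]
contact_force: [3.1, -0.5, 4.7]
opening: 0.122
t 14.90 pos [417.5 220.2  30.3] x-axis yaw 95.04 zax [ 0.002  0.001 -1.   ] F [ 3.1 -0.5  4.7] op 0.122 q6 0.18
[-0.09882394  0.00246941]
```

View pics/w14.png

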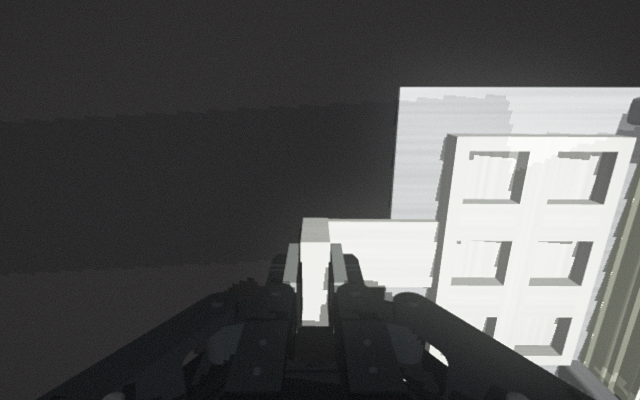

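View pics/s14z.png

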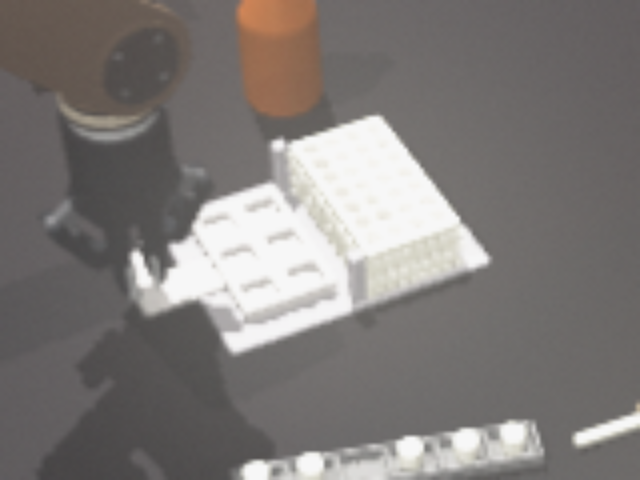

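```bash
python3 -m crank '[[1,0,0,0,0,0,0],[1,0,0,0,0,0,0],[1,0,0,0,0,0,0],[1,0,0,-0.5,0,0,0],[1,0,0,-1,0,0,0]]' 90
python3 -m crank '[[1,0,0.5,-1.5,0,0,0],[1,0,0.5,-2,0,0,0],[1,0,0.5,-2,0,0,0],[1,0,0.5,-2,0,0,0],[1,0,0,-1.2,0,0,-0.93]]' 90
python3 -m crank '[[1,0,0,0,0,0,0],[1,0,0,0,0,0,0]]' 90
python3 - <<'E'
from h import *
s=st();delta([*w([.5933,-.2531],np.radians(5.97),-.098,0),.13],np.radians(95.97))
shot("wrist","w15");c=shot("side","s15")
cv2.imwrite("pics/s15z.png",cv2.resize(c["color"][110:230,200:360],None,fx=4,fy=4)[:,:,::-1])
E
```

```text
time: 15.5
eef_pos: [0.4133, 0.2191, 0.0424]
tcp_rot: [0.675, 0.737, -0.004, -0.003]
contact_force: [-0.4, -0.7, -2.2]
opening: 0.121
time: 16.0
eef_pos: [0.4366, 0.2216, 0.1324]
tcp_rot: [0.669, 0.743, -0.001, -0.001]
contact_force: [0.5, -0.2, -1.3]
opening: 0.118
time: 16.2
eef_pos: [0.4359, 0.2215, 0.1306]
tcp_rot: [0.669, 0.743, -0.001, -0.001]
contact_force: [-1.0, -0.4, -1.9]
opening: 0.117
t 16.20 pos [435.9 221.5 130.6] x-axis yaw 95.96 zax [-0.003 -0.001 -1.   ] F [-1.  -0.4 -1.9] op 0.117 q6 0.16
shift cm [-48.84   0.93   0.08] wz deg -0.01
rotvec deg [-0.16  0.02 -0.01]
```

View pics/w15.png

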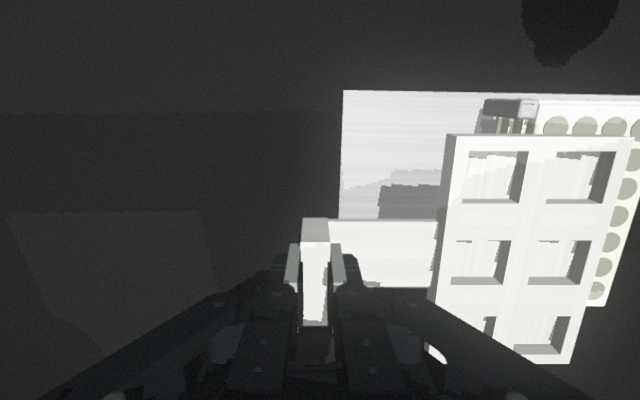

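View pics/s15z.png

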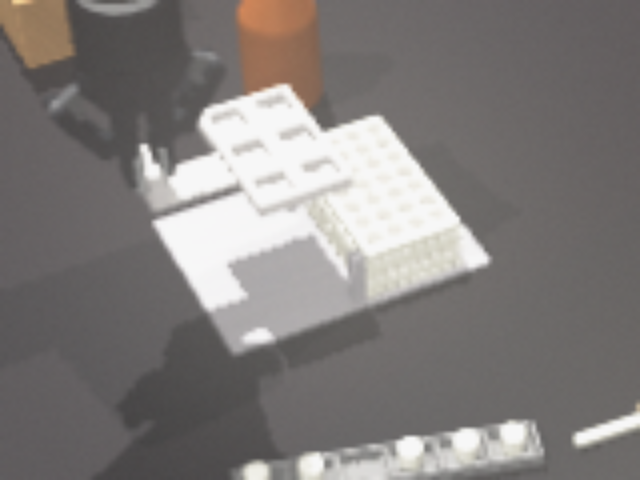

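```bash
python3 -m crank '[[1,-1.5,0.07,0,0,0,0],[1,-3,0.07,0,0,0,0],[1,-3.5,0.07,0,0,0,0],[1,-3.5,0.07,0,0,0,0],[1,-3.5,0.07,0,0,0,0]]' 90
python3 -m crank '[[1,-3.5,0.07,0,0,0,0],[1,-3.5,0.07,0,0,0,0],[1,-3.5,0.07,0,0,0,0],[1,-3.5,0.07,0,0,0,0],[1,-3.5,0.07,0,0,0,0]]' 90
python3 -m crank '[[1,-3.5,0.07,0,0,0,0],[1,-3.5,0.07,0,0,0,0],[1,-3.5,0.05,0,0,0,0],[1,-3.5,0.04,0,0,0,0],[1,-2.3,0,0,0,0,0]]' 90
python3 -m crank '[[1,0,0,0,0,0,0],[1,0,0,0,0,0,0],[1,0,0,0,0,0,0]]' 90
python3 - <<'E'
from h import *
s=st();delta([*w([.5933,-.2531],np.radians(5.97),-.098,0),.13],np.radians(95.97))
shot("wrist","w16");c=shot("side","s16")
cv2.imwrite("pics/s16z.png",cv2.resize(c["color"][180:360,260:460],None,fx=3,fy=3)[:,:,::-1])
E
```

```text
time: 16.8
eef_pos: [0.4552, 0.0718, 0.1304]
tcp_rot: [0.669, 0.743, -0.001, -0.001]
contact_force: [0.9, -0.4, -2.0]
opening: 0.12
time: 17.3
eef_pos: [0.477, -0.1018, 0.1304]
tcp_rot: [0.669, 0.743, -0.0, -0.001]
contact_force: [0.6, 1.5, -0.9]
opening: 0.117
time: 17.8
eef_pos: [0.4965, -0.2645, 0.1303]
tcp_rot: [0.67, 0.742, -0.0, -0.001]
contact_force: [0.8, 0.5, -1.9]
opening: 0.12
time: 18.1
eef_pos: [0.4965, -0.2613, 0.1306]
tcp_rot: [0.669, 0.743, -0.0, -0.001]
contact_force: [-0.3, -0.3, -2.0]
opening: 0.116
t 18.10 pos [ 496.5 -261.3  130.6] x-axis yaw 96.00 zax [-0.002  0.002 -1.   ] F [-0.3 -0.3 -2. ] op 0.116 q6 -0.77
shift cm [-0.19 -0.09  0.06] wz deg 0.03
rotvec deg [-0.1  -0.11  0.03]
```

View pics/w16.png

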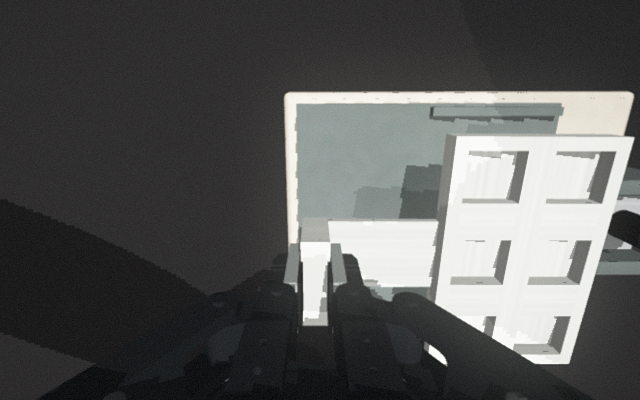

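View pics/s16z.png

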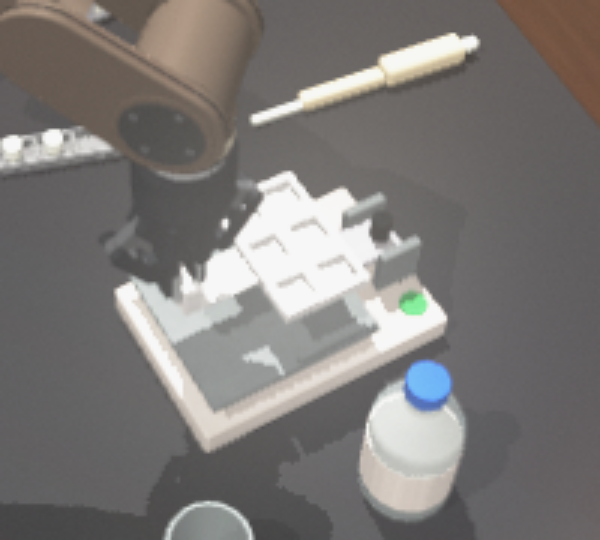

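Run:
```python
from fit import *
c=shot("wrist")
cv2.imwrite("pics/w16z.png",cv2.resize(c["color"][120:375,420:640],None,fx=2.3,fy=2.3,interpolation=cv2.INTER_CUBIC)[:,:,::-1])
q=fitpose(c,[[-38,60,115.3],[38,60,115.3],[38,-60,115.3]],[[456,136.5],[634,137],[569,363]],[.5933,-.2531,.1])
r,t=frame([.5933,-.2531],np.radians(5.97)); print("in lift",r.T@(q[:2]-t))
s=st();print(R.from_quat(s["tcp_rot"]).as_matrix()[:,1])
```

```text
pose [ 593.4 -252. ] yaw deg 5.99
[[0.2, -0.0], [-0.2, -0.1], [0.0, 0.2]]
in lift [0.00023893 0.00105219]
t 18.25 pos [ 497.  -261.5  131.4] x-axis yaw 96.03 zax [-0.001  0.001 -1.   ] F [-0.3  0.1 -1.7] op 0.119 q6 -0.77
[ 9.94467114e-01  1.05046919e-01 -5.51375273e-04]
```

View pics/w16z.png

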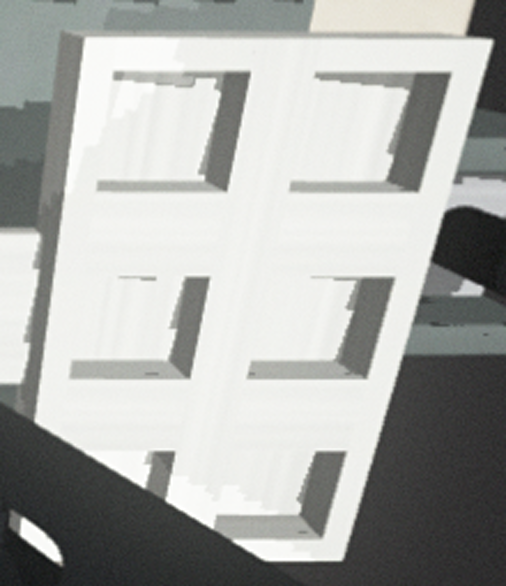

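```bash
python3 -m crank '[[1,-0.1,0,1.2,0,0,0],[1,0,0,1.2,0,0,0],[1,0,0,1.2,0,0,0],[1,0,0,0.8,0,0,0],[1,0,0,0,0,0,0]]' 90
python3 -m crank '[[1,0,0,0.3,0,0,0],[1,0,0,0.2,0,0,0],[1,0,0,0.2,0,0,0],[1,0,0,0,0,0,0]]' 90
python3 - <<'E'
from h import *
s=st()
shot("wrist","w17");c=shot("side","s17")
cv2.imwrite("pics/s17z.png",cv2.resize(c["color"][180:360,260:460],None,fx=3,fy=3)[:,:,::-1])
E
```

```text
time: 18.75
eef_pos: [0.496, -0.2627, 0.0853]
tcp_rot: [0.669, 0.743, -0.0, -0.002]
contact_force: [1.0, 1.6, -0.8]
opening: 0.122
time: 19.15
eef_pos: [0.4976, -0.2639, 0.0811]
tcp_rot: [0.669, 0.743, 0.0, 0.001]
contact_force: [-1.1, 0.1, -1.1]
opening: 0.115
t 19.15 pos [ 497.6 -263.9   81.1] x-axis yaw 95.94 zax [ 0.001 -0.001 -1.   ] F [-1.1  0.1 -1.1] op 0.115 q6 -0.77
```

View pics/w17.png

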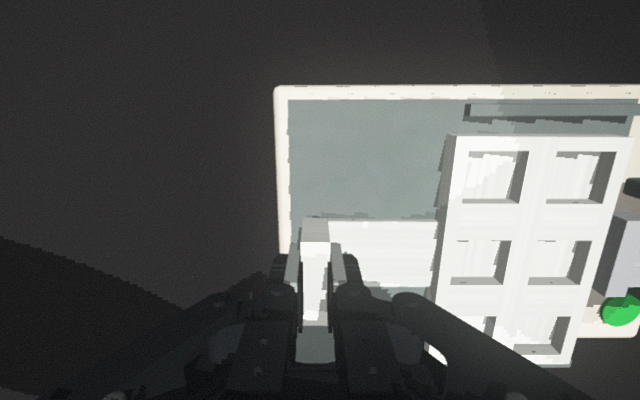

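View pics/s17z.png

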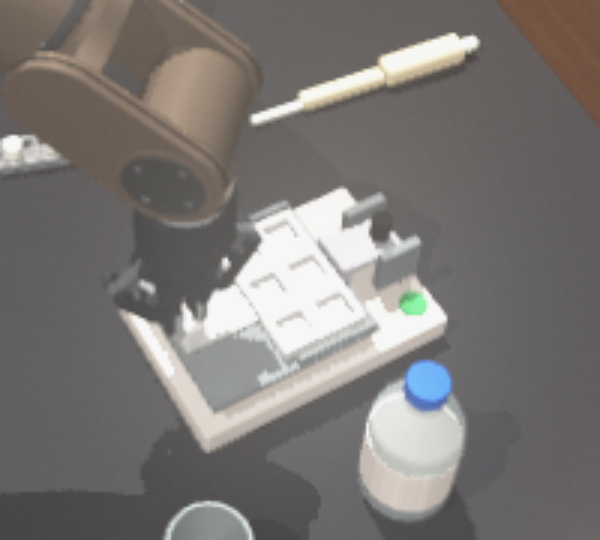

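```bash
python3 -m crank '[[1,-0.05,-0.05,0.2,0,0,0],[1,0,0,0,0,0,0],[1,0,0,0,0,0,0]]' 90
python3 -m crank '[[1,0,0,0.2,0,0,0],[1,0,0,0,0,0,0],[1,0,0,0,0,0,0]]' 90
python3 - <<'E'
from h import *
s=st()
E
```

```text
time: 19.55
eef_pos: [0.4974, -0.2644, 0.0792]
tcp_rot: [0.67, 0.743, 0.0, 0.001]
contact_force: [1.0, -0.1, 1.0]
opening: 0.118
time: 19.85
eef_pos: [0.4973, -0.2644, 0.0771]
tcp_rot: [0.669, 0.743, 0.0, 0.001]
contact_force: [2.8, 1.2, 2.6]
opening: 0.118
t 19.85 pos [ 497.3 -264.4   77.1] x-axis yaw 95.95 zax [ 0.001 -0.001 -1.   ] F [2.8 1.2 2.6] op 0.118 q6 -0.77
```

```bash
python3 -m crank '[[0.3,0,0,0,0,0,0],[0.3,0,0,0,0,0,0],[0.3,0,0,0,0,0,0],[0.3,0,0,-0.5,0,0,0],[0.3,0,0,-2,0,0,0]]' 30
python3 -m crank '[[0.3,0,0,-4,0,0,0],[0.3,0,0,-4,0,0,0],[0.3,2,0,-4,0,0,0],[0.3,2,0,0,0,0,0],[0.3,0,0,0,0,0,0]]' 30
python3 -m crank '[[0.3,0,0,0,0,0,0],[0.3,0,0,0,0,0,0]]' 30
python3 - <<'E'
from h import *
s=st()
c=shot("wrist","w18")
import pickle; pickle.dump(c,open("c18.pkl","wb"))
E
```

```text
time: 20.35
eef_pos: [0.4951, -0.2631, 0.0997]
tcp_rot: [0.669, 0.743, -0.0, -0.003]
contact_force: [0.6, -0.2, -0.0]
opening: 0.35
time: 20.85
eef_pos: [0.4929, -0.223, 0.2234]
tcp_rot: [0.669, 0.744, 0.0, 0.001]
contact_force: [-0.5, 0.5, -0.6]
opening: 0.351
time: 21.05
eef_pos: [0.492, -0.2244, 0.2202]
tcp_rot: [0.67, 0.743, -0.0, -0.001]
contact_force: [0.3, 0.5, 0.2]
opening: 0.351
t 21.05 pos [ 492.  -224.4  220.2] x-axis yaw 95.94 zax [-0.002  0.001 -1.   ] F [0.3 0.5 0.2] op 0.351 q6 -0.72
```

View pics/w18.png

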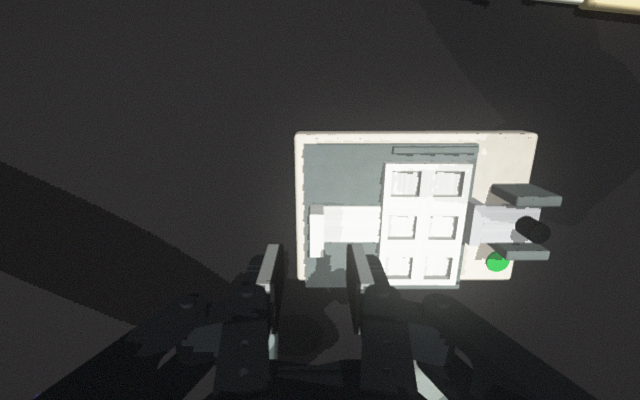

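Run:
```python
from fit import *
import pickle; c=pickle.load(open("c18.pkl","rb"))
cv2.imwrite("pics/w18z.png",cv2.resize(c["color"][120:300,290:560],None,fx=2.9,fy=2.9,interpolation=cv2.INTER_CUBIC)[:,:,::-1])
```

```text
(no output)
```

View pics/w18z.png

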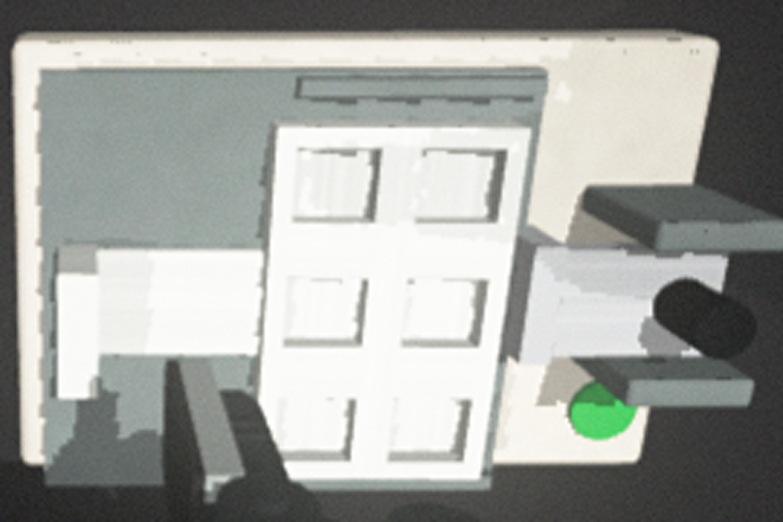

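Run:
```python
from fit import *
import pickle; c=pickle.load(open("c18.pkl","rb"))
S=lambda a:[[x/2.9+290-.2,y/2.9+120-.2] for x,y in a]
for h in (52,50):
  l=fitpose(c,[[-110,73,h],[47,73,h],[47,-73,h]],S([[40,68],[547,68],[492,487]]),[.59,-.25,.1])
  q=fitpose(c,[[-38,60,h+12],[38,60,h+12],[38,-60,h+12]],S([[275,126],[530,129],[490,479]]),[.59,-.25,.1])
  r,t=frame(l,l[2]); print("carrier in lift",r.T@(q[:2]-t))
  q=fitpose(c,[[-19,42,h+12],[19,42,h+12],[19,0,h+12],[-19,0,h+12],[19,-42,h+12],[-38,60,h+12],[38,60,h+12],[38,-60,h+12]],S([[336,184],[460,185],[445,312],[325,312],[430,429],[275,126],[530,129],[490,479]]),[.59,-.25,.1])
```

```text
pose [ 593.6 -252. ] yaw deg 6.11
[[-0.5, 0.4], [1.4, 0.1], [-0.5, -0.7]]
pose [ 594.6 -255.3] yaw deg 7.25
[[0.4, 2.0], [0.2, -0.9], [-0.8, -0.4]]
carrier in lift [ 0.00060049 -0.00340495]
pose [ 593.5 -254.6] yaw deg 6.35
[[-0.2, 0.4], [0.0, -0.2], [0.0, 0.1], [0.1, 0.3], [0.4, 0.4], [0.4, 0.4], [0.2, -1.1], [-2.7, -0.5]]
pose [ 594.1 -252.3] yaw deg 6.18
[[0.0, 0.6], [0.7, 0.1], [-0.9, -1.5]]
pose [ 595.5 -255.9] yaw deg 7.29
[[0.8, 2.4], [-0.1, -0.5], [-0.8, -0.8]]
carrier in lift [ 0.00101761 -0.00380602]
pose [ 594.3 -255.2] yaw deg 6.27
[[-0.0, 0.5], [-0.1, -0.0], [-0.1, -0.0], [0.3, 0.1], [0.3, -0.0], [0.8, 0.7], [-0.1, -0.7], [-3.0, -1.0]]
```

```bash
python3 -m crank '[[0,3,-0.5,-0.6,0,0,-8.5],[0,0,0,0,0,0,-8.5],[0,0,0,0,0,0,-8.5],[0,0,0,0,0,0,-8.5],[0,0,0,0,0,0,-8.5]]' 30
python3 -m crank '[[0,0,0,0,0,0,-8.5],[0,0,0,0,0,0,-8.5],[0,0,0,0,0,0,-8.5],[0,0,0,0,0,0,-4],[0,0,0,0,0,0,0]]' 30
python3 - <<'E'
from h import *
s=st(); delta([.46,-.02,.26],np.radians(168))
E
```

```text
time: 21.6
eef_pos: [0.4843, -0.1955, 0.2266]
tcp_rot: [0.352, 0.936, 0.0, -0.001]
contact_force: [0.0, -0.4, -0.2]
opening: 0.505
time: 22.1
eef_pos: [0.4843, -0.1955, 0.2266]
tcp_rot: [0.105, 0.994, 0.0, -0.001]
contact_force: [-0.2, 1.2, 0.1]
opening: 0.499
t 22.10 pos [ 484.3 -195.5  226.6] x-axis yaw 167.90 zax [-0.002  0.001 -1.   ] F [-0.2  1.2  0.1] op 0.499 q6 -1.94
shift cm [ 6.06 16.65 -3.32] wz deg -0.10
rotvec deg [ 0.03 -0.11 -0.1 ]
```

```bash
python3 -m crank '[[0,1.5,4.15,-0.8,0,0,0],[0,1.5,4.15,-0.8,0,0,0],[0,1.5,4.15,-0.8,0,0,0],[0,1.5,4.15,-0.8,0,0,0],[0,0,0,0,0,0,0]]' 30
python3 -m crank '[[0,0,0,0,0,0,0],[0,0,0,0,0,0,0],[0,0,0,0,0,0,0]]' 30
python3 - <<'E'
from h import *
s=st(); 
c=shot("wrist","w19")
import pickle; pickle.dump(c,open("c19.pkl","wb"))
print([(np.round(x["location"],1).tolist(),round(x["p"],2)) for x in place_of("pot1","wrist")[:7]])
E
```

```text
time: 22.6
eef_pos: [0.4602, -0.0167, 0.2605]
tcp_rot: [0.103, 0.995, 0.001, 0.001]
contact_force: [0.7, -0.4, 0.7]
opening: 0.498
time: 22.9
eef_pos: [0.4606, -0.0214, 0.2591]
tcp_rot: [0.106, 0.994, -0.0, -0.001]
contact_force: [-0.2, -0.0, -0.2]
opening: 0.497
t 22.90 pos [460.6 -21.4 259.1] x-axis yaw 167.82 zax [-0.001  0.    -1.   ] F [-0.2 -0.  -0.2] op 0.497 q6 -1.62
[([335.4, 259.9], 0.75), ([333.7, 284.6], 0.58), ([334.3, 141.7], 0.53), ([335.6, 232.6], 0.52), ([336.3, 176.3], 0.51)]
```

View pics/w19.png

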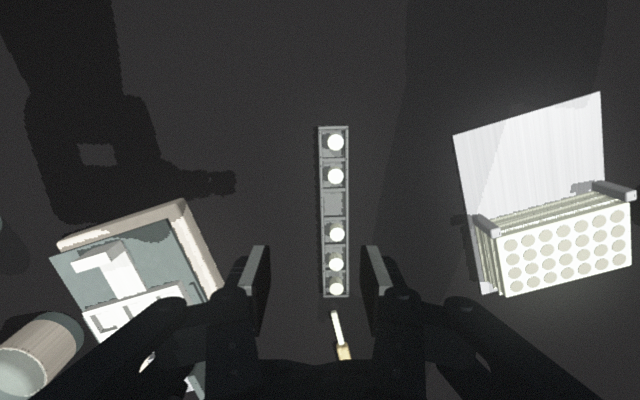

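Run:
```python
from fit import *
import pickle; c=pickle.load(open("c19.pkl","rb"))
cv2.imwrite("pics/w19z.png",cv2.resize(c["color"][115:305,270:400],None,fx=3.1,fy=3.1,interpolation=cv2.INTER_CUBIC)[:,:,::-1])
l=fitpose(c,[[-110,17,12],[-110,-17,12],[110,-17,12],[110,17,12]],[[348,126],[319,126],[323,297],[349,297]],[.53,-.02,-.2])
r,t=frame(l,l[2])
for px in [[335.4,142],[336,176],[336.8,233],[336,262],[336,287.5]]:
    P=atz(c,px,.022); print(np.round(P*1000,1), "in tray",np.round((r.T@(P[:2]-t))*1000,1))
```

```text
pose [529.2 -12. ] yaw deg -10.39
[[0.9, -0.7], [-0.7, 0.3], [-0.1, 0.6], [-0.0, -0.1]]
[437.6   6.   22. ] in tray [-93.4   1.2]
[475.3  -0.7  22. ] in tray [-55.1   1.4]
[543.9 -13.1  22. ] in tray [14.6  1.5]
[581.6 -21.5  22. ] in tray [53.2  0.1]
[616.7 -28.3  22. ] in tray [89.  -0.3]
```

View pics/w19z.png

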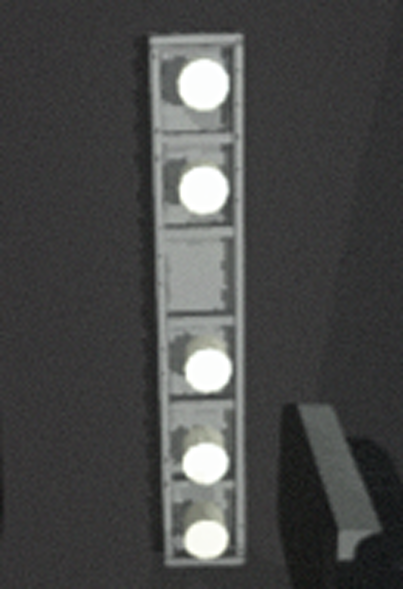

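```bash
cat > pots.py <<'E'
from h import *
car=np.array([.5935,-.2546]);cy=np.radians(6.35)
pots=dict(A=(.4376,.006),B=(.4753,-.0007),C=(.5455,-.0135),D=(.584,-.022),E=(.6185,-.0286))
def slot(x,y): return w(car,cy,x/1000,y/1000)
E
python3 - <<'E'
from pots import *
st(); delta([*pots["A"],.07],np.radians(169.6))
E
```

```text
t 23.00 pos [460.6 -21.3 259.2] x-axis yaw 167.82 zax [-0.001  0.    -1.   ] F [0.2 1.  0.2] op 0.499 q6 -1.62
shift cm [ 2.81  2.18 18.93] wz deg -1.78
rotvec deg [-0.   -0.06 -1.78]
```

```bash
python3 -m crank '[[0,1,1.1,2,0,0,-1.78],[0,1.75,1,3,0,0,0],[0,0,0,4.5,0,0,0],[0,0,0,4.5,0,0,0],[0,0,0,4.5,0,0,0]]' 25
python3 -m crank '[[0,0,0,0,0,0,0],[0,0,0,0,0,0,0]]' 25
python3 - <<'E'
from pots import *
st(); delta([*pots["A"],.031],np.radians(169.6)); shot("wrist","w20")
E
```

```text
time: 23.5
eef_pos: [0.4378, 0.005, 0.0735]
tcp_rot: [0.09, 0.996, -0.0, 0.001]
contact_force: [0.5, -0.2, -0.8]
opening: 0.499
time: 23.7
eef_pos: [0.4375, 0.0051, 0.0747]
tcp_rot: [0.09, 0.996, 0.0, -0.001]
contact_force: [0.9, -0.2, -0.1]
opening: 0.498
t 23.70 pos [437.5   5.1  74.7] x-axis yaw 169.67 zax [-0.002  0.    -1.   ] F [ 0.9 -0.2 -0.1] op 0.498 q6 -1.61
shift cm [0.   0.09 4.37] wz deg 0.07
rotvec deg [ 0.   -0.11  0.07]
```

View pics/w20.png

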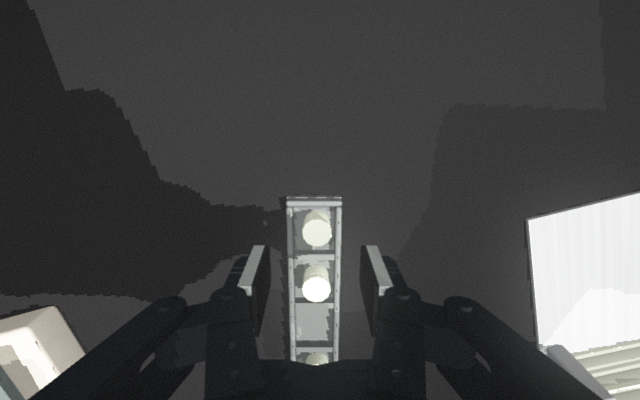

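```bash
python3 -m crank '[[0,0,0.05,2,0,0,0],[0,0,0,1.6,0,0,0],[0,0,0,0.75,0,0,0],[0,0,0,0,0,0,0],[0,0,0,0,0,0,0]]' 25
python3 -m crank '[[1,0,0,0,0,0,0],[1,0,0,0,0,0,0],[1,0,0,0,0,0,0],[1,0,0,0,0,0,0]]' 25
python3 - <<'E'
from pots import *
st(); shot("wrist","w21")
E
```

```text
time: 24.25
eef_pos: [0.4392, 0.0057, 0.033]
tcp_rot: [0.089, 0.996, -0.0, 0.002]
contact_force: [-0.9, -0.4, -0.5]
opening: 0.499
time: 24.65
eef_pos: [0.4387, 0.0059, 0.0324]
tcp_rot: [0.089, 0.996, -0.0, 0.001]
contact_force: [-0.6, -0.4, 5.9]
opening: 0.188
t 24.65 pos [438.7   5.9  32.4] x-axis yaw 169.74 zax [ 0.002 -0.    -1.   ] F [-0.6 -0.4  5.9] op 0.188 q6 -1.61
```

View pics/w21.png

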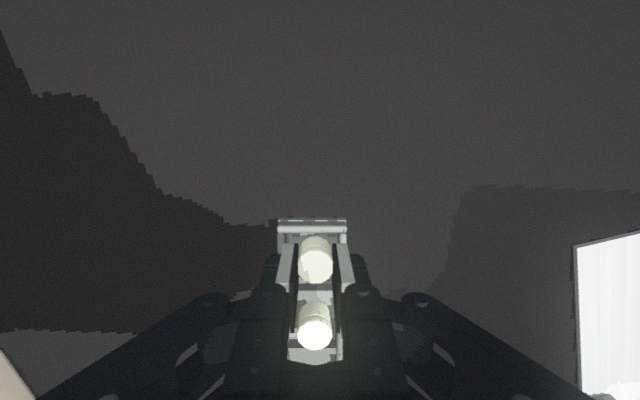

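```bash
python3 -m crank '[[1,0,0,-1,0,0,0],[1,0,0,-4,0,0,0],[1,0,0,-4.5,0,0,0],[1,0,0,0,0,0,0],[1,0,0,0,0,0,0]]' 25
python3 - <<'E'
from pots import *
st(); delta([*slot(19,42),.13],np.radians(186.35)); shot("wrist","w22")
E
```

```text
time: 25.2
eef_pos: [0.4385, 0.0059, 0.1279]
tcp_rot: [0.089, 0.996, -0.0, 0.002]
contact_force: [0.4, 0.9, -0.6]
opening: 0.19
t 25.20 pos [438.5   5.9 127.9] x-axis yaw 169.74 zax [ 0.004 -0.001 -1.   ] F [ 0.4  0.9 -0.6] op 0.190 q6 -1.61
shift cm [-20.51 -18.31  -0.14] wz deg -16.61
rotvec deg [ -0.04   0.21 -16.61]
```

View pics/w22.png

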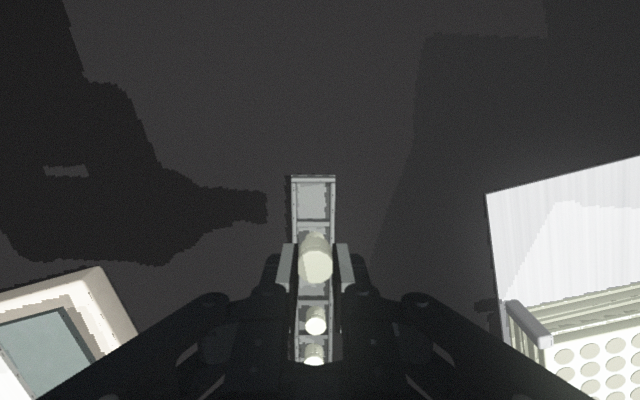

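```bash
python3 -m crank '[[1,-2.93,-2.62,0,0,0,0],[1,-2.93,-2.62,0,0,0,0],[1,-2.93,-2.62,0,0,0,0],[1,-2.93,-2.62,0,0,0,0],[1,-2.93,-2.62,0,0,0,0]]' 25
python3 -m crank '[[1,-2.93,-2.62,0,0,0,0],[1,-2.93,-2.59,0,0,0,-8.3],[1,0,0,0,0,0,-8.3],[1,0,0,0,0,0,0],[1,0,0,0,0,0,0]]' 25
python3 - <<'E'
from pots import *
st(); delta([*slot(19,42),.086],np.radians(186.35)); shot("wrist","w23")
E
```

```text
time: 25.75
eef_pos: [0.5579, -0.1496, 0.1235]
tcp_rot: [0.09, 0.996, 0.001, -0.002]
contact_force: [-0.2, 0.5, 0.1]
opening: 0.185
time: 26.25
eef_pos: [0.6056, -0.2098, 0.1239]
tcp_rot: [-0.054, 0.999, 0.001, -0.002]
contact_force: [0.0, 0.3, -0.5]
opening: 0.189
t 26.25 pos [ 605.6 -209.8  123.9] x-axis yaw -173.84 zax [-0.004  0.002 -1.   ] F [ 0.   0.3 -0.5] op 0.189 q6 -2.17
shift cm [-0.22 -0.13  3.79] wz deg -0.19
rotvec deg [ 0.15 -0.2  -0.19]
```

View pics/w23.png

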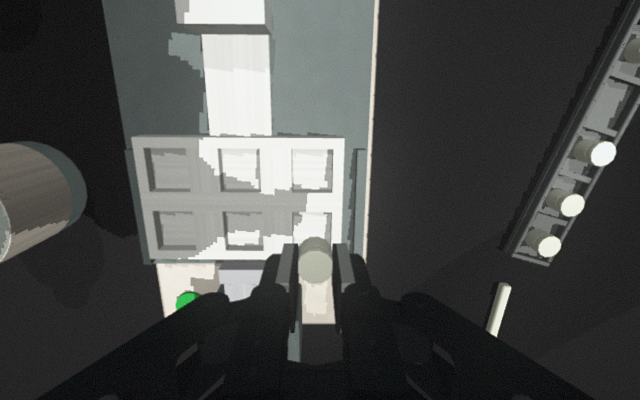

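Run:
```python
from fit import *
c=shot("wrist")
h=52+12
fitpose(c,[[-38,60,h],[-38,-60,h],[-19,42,h],[-19,0,h],[-19,-42,h],[19,-42,h],[19,0,h]],[[344.5,137],[133,137],[312,170],[239.5,170],[167,170.5],[176,229.5],[243,229.5]],[.5935,-.2546,.11])
st()
```

```text
pose [ 593.4 -254.6] yaw deg 6.16
[[0.1, -0.2], [-2.5, -0.4], [0.5, -0.0], [0.3, -0.1], [0.0, -0.6], [-0.8, 1.3], [0.9, 1.4]]
t 26.35 pos [ 605.9 -209.6  125. ] x-axis yaw -173.74 zax [-0.002  0.001 -1.   ] F [-0.1  0.1 -0.2] op 0.182 q6 -2.17
```

```bash
python3 -m crank '[[1,-0.22,-0.13,0,0,0,0],[1,0,0,1.5,0,0,0],[1,0,0,1.5,0,0,0],[1,0,0,0.8,0,0,0],[1,0,0,0,0,0,0]]' 25
python3 - <<'E'
from pots import *
st(); delta([*slot(19,42),.086],np.radians(186.35)); shot("wrist","w24")
E
```

```text
time: 26.85
eef_pos: [0.6075, -0.2108, 0.0851]
tcp_rot: [-0.055, 0.998, 0.001, -0.002]
contact_force: [0.2, -0.2, 0.2]
opening: 0.187
t 26.85 pos [ 607.5 -210.8   85.1] x-axis yaw -173.67 zax [-0.005  0.003 -1.   ] F [ 0.2 -0.2  0.2] op 0.187 q6 -2.17
shift cm [-0.02 -0.   -0.09] wz deg -0.02
rotvec deg [ 0.17 -0.26 -0.02]
```

View pics/w24.png

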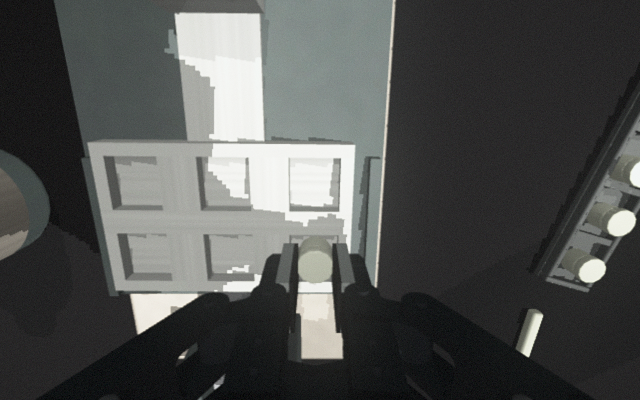

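Release: the pot stands over its pocket at about (315, 258).

```bash
python3 -m crank '[[0.3,0,0,0,0,0,0],[0.3,0,0,0,0,0,0],[0.3,0,0,-2,0,0,0],[0.3,0,0,-4,0,0,0],[0.3,3,0,0,0,0,0]]' 25
python3 -m crank '[[0.1,3,1,0,0,0,0],[0.1,0,0,0,0,0,0],[0.1,0,0,0,0,0,0]]' 25
python3 - <<'E'
from pots import *
st(); delta([*pots["B"],.08],np.radians(169.6)); shot("wrist","w25")
E
```

```text
time: 27.4
eef_pos: [0.5849, -0.2172, 0.1563]
tcp_rot: [-0.056, 0.998, -0.004, 0.007]
contact_force: [0.1, -0.6, 1.2]
opening: 0.348
time: 27.7
eef_pos: [0.5486, -0.2085, 0.149]
tcp_rot: [-0.055, 0.998, -0.0, 0.001]
contact_force: [0.1, -0.7, 0.1]
opening: 0.453
t 27.70 pos [ 548.6 -208.5  149. ] x-axis yaw -173.69 zax [ 0.002 -0.001 -1.   ] F [ 0.1 -0.7  0.1] op 0.453 q6 -2.22
shift cm [ 5.02 21.47  6.88] wz deg 16.71
rotvec deg [-0.04  0.1  16.71]
```

View pics/w25.png

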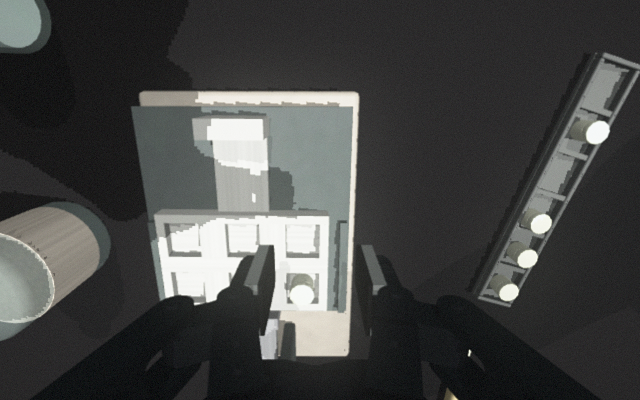

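```bash
python3 -m crank '[[0,1.0,4.3,0,0,0,0],[0,1.0,4.3,0,0,0,0],[0,1.0,4.3,1,0,0,0],[0,1.0,4.3,1.5,0,0,0],[0,1.0,4.3,1.5,0,0,8.35]]' 25
python3 -m crank '[[0,0,0,1.5,0,0,8.35],[0,0,0,1.3,0,0,0],[0,0,0,0,0,0,0],[0,0,0,0,0,0,0]]' 25
python3 - <<'E'
from pots import *
st(); delta([*pots["B"],.034],np.radians(169.6)); shot("wrist","w26")
E
```

```text
time: 28.25
eef_pos: [0.4765, 0.0005, 0.1091]
tcp_rot: [0.018, 1.0, -0.0, 0.002]
contact_force: [-0.2, 1.7, -0.2]
opening: 0.5
time: 28.65
eef_pos: [0.4764, -0.0016, 0.0808]
tcp_rot: [0.089, 0.996, -0.0, 0.0]
contact_force: [0.4, -0.2, 0.3]
opening: 0.502
t 28.65 pos [476.4  -1.6  80.8] x-axis yaw 169.82 zax [ 0.001 -0.    -1.   ] F [ 0.4 -0.2  0.3] op 0.502 q6 -1.61
shift cm [0.13 0.07 4.68] wz deg 0.22
rotvec deg [-0.    0.03  0.22]
```

View pics/w26.png

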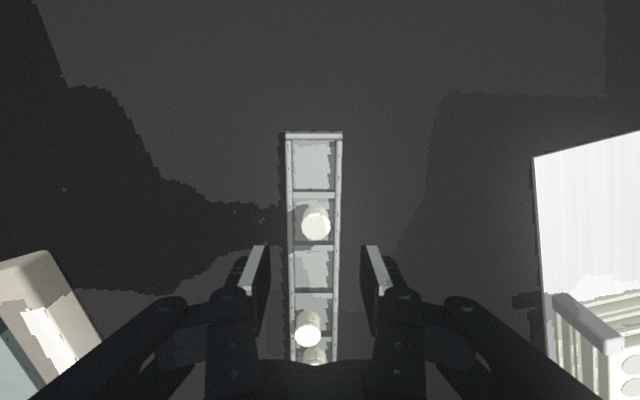

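```bash
python3 -m crank '[[0,0.1,0.07,2,0,0,0],[0,0,0,2,0,0,0],[0,0,0,0.75,0,0,0],[0,0,0,0,0,0,0],[0,0,0,0,0,0,0]]' 25
python3 -m crank '[[1,0,0,0,0,0,0],[1,0,0,0,0,0,0],[1,0,0,0,0,0,0],[1,0,0,0,0,0,0]]' 25
python3 - <<'E'
from pots import *
st()
E
python3 -m crank '[[1,0,0,-1,0,0,0],[1,0,0,-4,0,0,0],[1,0,0,-4.5,0,0,0],[1,0,0,0,0,0,0],[1,0,0,0,0,0,0]]' 25
python3 - <<'E'
from pots import *
st(); delta([*slot(19,0),.13],np.radians(186.35)); shot("wrist","w27")
E
```

```text
time: 29.2
eef_pos: [0.4754, -0.0004, 0.0338]
tcp_rot: [0.089, 0.996, -0.0, 0.001]
contact_force: [0.2, 0.4, 0.5]
opening: 0.506
time: 29.6
eef_pos: [0.4754, -0.0001, 0.0341]
tcp_rot: [0.089, 0.996, -0.0, 0.001]
contact_force: [0.2, -0.6, 5.9]
opening: 0.183
t 29.60 pos [ 4.754e+02 -1.000e-01  3.410e+01] x-axis yaw 169.77 zax [ 0.002 -0.001 -1.   ] F [ 0.2 -0.6  5.9] op 0.183 q6 -1.61
time: 30.1
eef_pos: [0.4752, -0.0, 0.1295]
tcp_rot: [0.089, 0.996, -0.0, 0.002]
contact_force: [-0.4, 0.9, -0.1]
opening: 0.182
t 30.10 pos [475.2  -0.  129.5] x-axis yaw 169.77 zax [ 0.003 -0.001 -1.   ] F [-0.4  0.9 -0.1] op 0.182 q6 -1.61
shift cm [-1.799e+01 -2.241e+01  1.000e-02] wz deg -16.58
rotvec deg [ -0.03   0.19 -16.58]
```

View pics/w27.png

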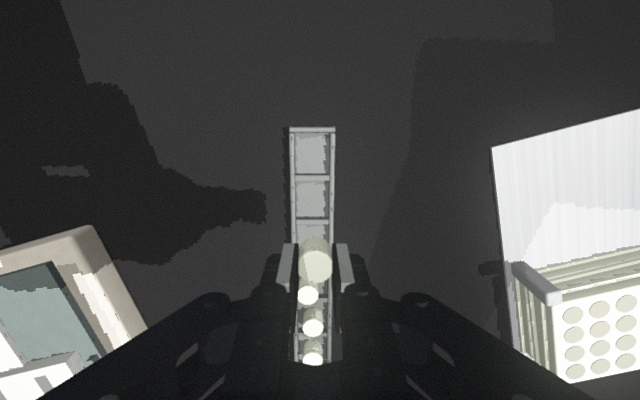

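```bash
python3 -m crank '[[1,-2.57,-3.2,0,0,0,0],[1,-2.57,-3.2,0,0,0,0],[1,-2.57,-3.2,0,0,0,0],[1,-2.57,-3.2,0,0,0,0],[1,-2.57,-3.2,0,0,0,0]]' 25
python3 -m crank '[[1,-2.57,-3.2,0,0,0,0],[1,-2.57,-3.2,0,0,0,-8.3],[1,0,0,0,0,0,-8.3],[1,0,0,0,0,0,0],[1,0,0,0,0,0,0]]' 25
python3 - <<'E'
from pots import *
st(); delta([*slot(19,0),.0875],np.radians(186.35)); shot("wrist","w28")
E
```

```text
time: 30.65
eef_pos: [0.5716, -0.181, 0.1251]
tcp_rot: [0.089, 0.996, 0.001, -0.002]
contact_force: [1.1, -0.4, -0.8]
opening: 0.183
time: 31.15
eef_pos: [0.6104, -0.2514, 0.1256]
tcp_rot: [-0.054, 0.999, 0.001, -0.002]
contact_force: [-0.1, 0.0, 0.1]
opening: 0.182
t 31.15 pos [ 610.4 -251.4  125.6] x-axis yaw -173.81 zax [-0.004  0.002 -1.   ] F [-0.1  0.   0.1] op 0.182 q6 -2.22
shift cm [-0.2  -0.14  3.81] wz deg -0.16
rotvec deg [ 0.16 -0.2  -0.16]
```

View pics/w28.png

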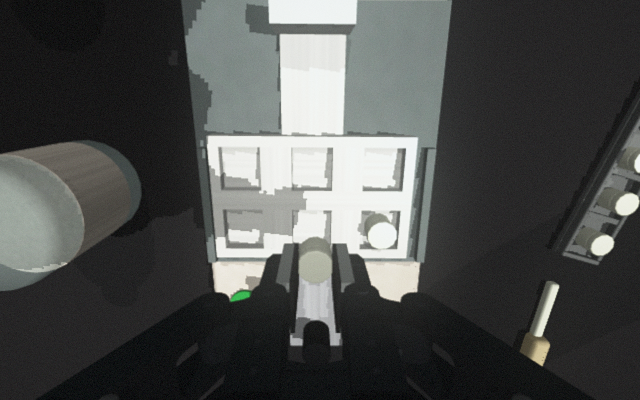

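```bash
python3 -m crank '[[1,-0.2,-0.14,0,0,0,0],[1,0,0,1.5,0,0,0],[1,0,0,1.5,0,0,0],[1,0,0,0.8,0,0,0],[1,0,0,0,0,0,0]]' 25
python3 - <<'E'
from pots import *
st(); delta([*slot(19,0),.0875],np.radians(186.35)); shot("wrist","w29")
E
python3 -m crank '[[0.44,0,0,0,0,0,0],[0.44,0,0,0,0,0,0],[0.44,0,0,-2,0,0,0],[0.44,0,0,-4,0,0,0],[0.3,3,0,0,0,0,0]]' 25
python3 -m crank '[[0.1,3,1,0,0,0,0],[0.1,0,0,0,0,0,0],[0.1,0,0,0,0,0,0]]' 25
python3 - <<'E'
from pots import *
st(); delta([*pots["C"],.08],np.radians(169.6)); c=shot("wrist","w30")
print([(np.round(x["location"],1).tolist(),round(x["p"],2),np.round(atz(c,x["location"],.013),3)) for x in place_of("pot1","wrist")[:7]])
E
```

```text
time: 31.7
eef_pos: [0.6122, -0.2524, 0.0868]
tcp_rot: [-0.055, 0.998, 0.001, -0.002]
contact_force: [-0.7, 0.7, -0.3]
opening: 0.184
t 31.70 pos [ 612.2 -252.4   86.8] x-axis yaw -173.64 zax [-0.005  0.003 -1.   ] F [-0.7  0.7 -0.3] op 0.184 q6 -2.23
shift cm [-0.02 -0.01 -0.07] wz deg 0.01
rotvec deg [ 0.19 -0.24  0.01]
time: 32.25
eef_pos: [0.5894, -0.2591, 0.1582]
tcp_rot: [-0.056, 0.998, -0.004, 0.007]
contact_force: [0.5, -0.7, 1.1]
opening: 0.35
time: 32.55
eef_pos: [0.5532, -0.2504, 0.1508]
tcp_rot: [-0.055, 0.998, -0.0, 0.001]
contact_force: [0.7, -0.7, -0.8]
opening: 0.451
t 32.55 pos [ 553.2 -250.4  150.8] x-axis yaw -173.67 zax [ 0.002 -0.001 -1.   ] F [ 0.7 -0.7 -0.8] op 0.451 q6 -2.27
shift cm [-1.84 23.64  7.06] wz deg 16.73
rotvec deg [-0.05  0.09 16.73]
[([567.1, 252.9], 0.89, array([ 0.584, -0.023,  0.013])), ([545.5, 284.4], 0.75, array([ 0.617, -0.031,  0.013])), ([358.1, 287.4], 0.74, array([ 0.639, -0.201,  0.013])), ([301.4, 290.6], 0.74, array([ 0.649, -0.253,  0.013])), ([581.5, 220.3], 0.6, array([ 0.553, -0.021,  0.013]))]
```

View pics/w30.png

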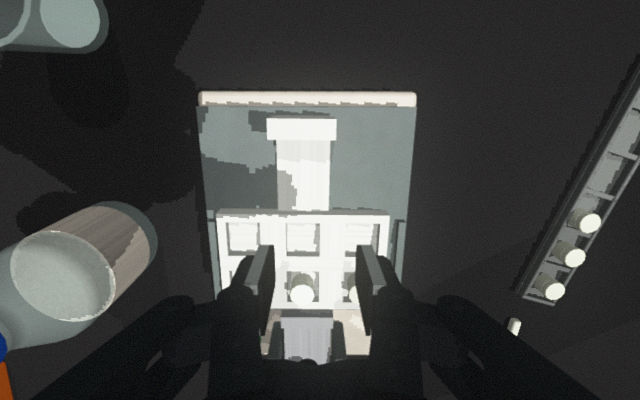

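```bash
python3 -m crank '[[0,-0.48,4.58,0,0,0,0],[0,-0.48,4.58,0,0,0,0],[0,-0.48,4.58,1,0,0,0],[0,-0.48,4.58,1.5,0,0,0],[0,-0.48,4.58,1.5,0,0,8.35]]' 25
python3 -m crank '[[0,0,0,1.5,0,0,8.35],[0,0,0,1.3,0,0,0],[0,0,0,0,0,0,0],[0,0,0,0,0,0,0]]' 25
python3 - <<'E'
from pots import *
st(); delta([.552,-.02,.034],np.radians(169.6)); c=shot("wrist","w31")
print([(np.round(x["location"],1).tolist(),round(x["p"],2),np.round(atz(c,x["location"],.013),4)) for x in place_of("pot1","wrist")[:7]])
E
```

```text
time: 33.15
eef_pos: [0.5531, -0.0197, 0.1108]
tcp_rot: [0.017, 1.0, -0.0, 0.001]
contact_force: [1.0, -0.6, -0.1]
opening: 0.493
time: 33.55
eef_pos: [0.5523, -0.0223, 0.0825]
tcp_rot: [0.087, 0.996, -0.0, 0.0]
contact_force: [-0.4, -0.4, -0.1]
opening: 0.499
t 33.55 pos [552.3 -22.3  82.5] x-axis yaw 169.98 zax [ 0. -0. -1.] F [-0.4 -0.4 -0.1] op 0.499 q6 -1.62
shift cm [0.07 0.22 4.85] wz deg 0.38
rotvec deg [-0.    0.01  0.38]
[([318.0, 222.7], 0.96, array([ 0.553 , -0.0209,  0.013 ])), ([321.2, 311.9], 0.85, array([ 0.619, -0.03 ,  0.013])), ([4.9, 399.0], 0.8, array([ 0.655 , -0.2837,  0.013 ])), ([320.4, 266.3], 0.71, array([ 0.5839, -0.0246,  0.013 ]))]
```

View pics/w31.png

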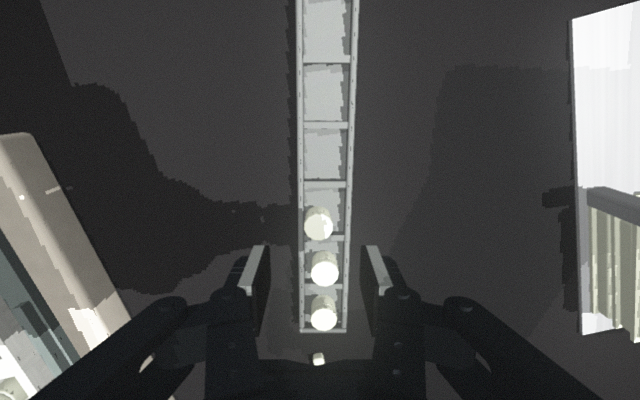

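```bash
python3 -m crank '[[0,0,0.13,2,0,0,0],[0,0,0,2,0,0,0],[0,0,0,0.85,0,0,0],[0,0,0,0,0,0,0],[0,0,0,0,0,0,0]]' 25
python3 -m crank '[[1,0,0,0,0,0,0],[1,0,0,0,0,0,0],[1,0,0,0,0,0,0],[1,0,0,0,0,0,0]]' 25
python3 - <<'E'
from pots import *
st()
E
python3 -m crank '[[1,0,0,-1,0,0,0],[1,0,0,-4,0,0,0],[1,0,0,-4.5,0,0,0],[1,0,0,0,0,0,0],[1,0,0,0,0,0,0]]' 25
python3 - <<'E'
from pots import *
st(); delta([*slot(19,-42),.13],np.radians(186.35)); shot("wrist","w32")
E
```

```text
time: 34.15
eef_pos: [0.5526, -0.0207, 0.0348]
tcp_rot: [0.088, 0.996, -0.0, 0.001]
contact_force: [0.4, -0.7, 0.2]
opening: 0.497
time: 34.55
eef_pos: [0.5528, -0.0204, 0.0352]
tcp_rot: [0.088, 0.996, -0.0, 0.001]
contact_force: [-1.4, -0.2, 4.2]
opening: 0.181
t 34.55 pos [552.8 -20.4  35.2] x-axis yaw 169.94 zax [ 0.002 -0.001 -1.   ] F [-1.4 -0.2  4.2] op 0.181 q6 -1.62
time: 35.05
eef_pos: [0.5526, -0.0203, 0.1307]
tcp_rot: [0.088, 0.996, -0.0, 0.002]
contact_force: [-0.9, 0.4, -0.8]
opening: 0.185
t 35.05 pos [552.6 -20.3 130.7] x-axis yaw 169.94 zax [ 0.003 -0.001 -1.   ] F [-0.9  0.4 -0.8] op 0.185 q6 -1.62
shift cm [-11.13 -25.85   0.1 ] wz deg -16.41
rotvec deg [ -0.03   0.19 -16.41]
```

View pics/w32.png

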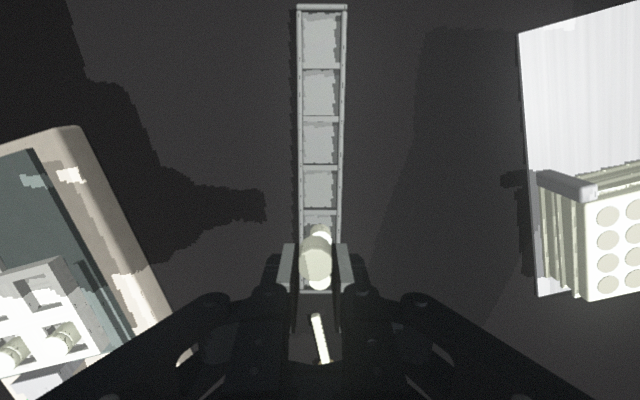

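```bash
python3 -m crank '[[1,-1.59,-3.7,0,0,0,0],[1,-1.59,-3.7,0,0,0,0],[1,-1.59,-3.7,0,0,0,0],[1,-1.59,-3.7,0,0,0,0],[1,-1.59,-3.7,0,0,0,0]]' 25
python3 -m crank '[[1,-1.59,-3.7,0,0,0,0],[1,-1.59,-3.7,0,0,0,-8.2],[1,0,0,0,0,0,-8.2],[1,0,0,0,0,0,0],[1,0,0,0,0,0,0]]' 25
python3 - <<'E'
from pots import *
st(); delta([*slot(19,-42),.088],np.radians(186.35)); shot("wrist","w33")
E
```

```text
time: 35.6
eef_pos: [0.5965, -0.217, 0.1261]
tcp_rot: [0.088, 0.996, 0.001, -0.002]
contact_force: [0.1, 0.1, 0.9]
opening: 0.183
time: 36.1
eef_pos: [0.615, -0.2936, 0.1266]
tcp_rot: [-0.054, 0.999, 0.001, -0.002]
contact_force: [-0.0, 0.4, -0.6]
opening: 0.182
t 36.10 pos [ 615.  -293.6  126.6] x-axis yaw -173.84 zax [-0.003  0.003 -1.   ] F [-0.   0.4 -0.6] op 0.182 q6 -2.27
shift cm [-0.2  -0.09  3.86] wz deg -0.19
rotvec deg [ 0.17 -0.18 -0.19]
```

View pics/w33.png

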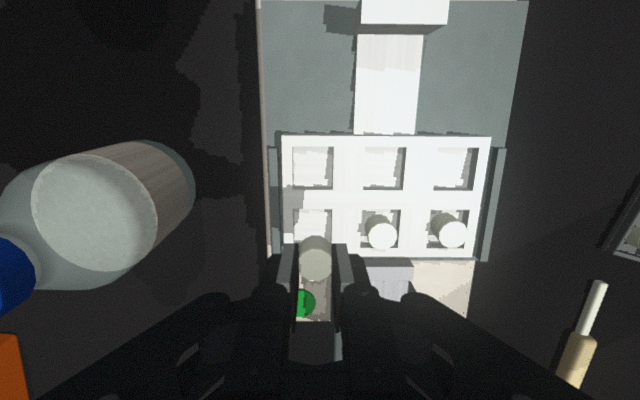

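```bash
python3 -m crank '[[1,-0.2,-0.1,0,0,0,0],[1,0,0,1.5,0,0,0],[1,0,0,1.5,0,0,0],[1,0,0,0.8,0,0,0],[1,0,0,0,0,0,0]]' 25
python3 - <<'E'
from pots import *
st(); delta([*slot(19,-42),.088],np.radians(186.35))
E
python3 -m crank '[[0.44,0,0,0,0,0,0],[0.44,0,0,0,0,0,0],[0.44,0,0,-2,0,0,0],[0.44,0,0,-4,0,0,0],[0.3,3,0,0,0,0,0]]' 25
python3 -m crank '[[0.1,3,1,0,0,0,0],[0.1,0,0,0,0,0,0],[0.1,0,0,0,0,0,0]]' 25
python3 - <<'E'
from pots import *
st(); delta([.584,-.0235,.08],np.radians(169.6)); c=shot("wrist","w34")
print([(np.round(x["location"],1).tolist(),round(x["p"],2),np.round(atz(c,x["location"],.013),3)) for x in place_of("pot1","wrist")[:7]])
E
```

```text
time: 36.65
eef_pos: [0.6167, -0.2943, 0.0876]
tcp_rot: [-0.055, 0.998, 0.002, -0.002]
contact_force: [-0.5, -0.6, -0.8]
opening: 0.183
t 36.65 pos [ 616.7 -294.3   87.6] x-axis yaw -173.67 zax [-0.005  0.003 -1.   ] F [-0.5 -0.6 -0.8] op 0.183 q6 -2.27
shift cm [-0.03 -0.   -0.04] wz deg -0.02
rotvec deg [ 0.2  -0.24 -0.02]
time: 37.15
eef_pos: [0.5938, -0.3011, 0.1595]
tcp_rot: [-0.056, 0.998, -0.005, 0.006]
contact_force: [-0.6, -1.5, 1.6]
opening: 0.352
time: 37.45
eef_pos: [0.5577, -0.2924, 0.1519]
tcp_rot: [-0.055, 0.998, -0.001, 0.001]
contact_force: [-0.2, -0.0, 0.4]
opening: 0.449
t 37.45 pos [ 557.7 -292.4  151.9] x-axis yaw -173.71 zax [ 0.002 -0.001 -1.   ] F [-0.2 -0.   0.4] op 0.449 q6 -2.32
shift cm [-5.56 26.45  7.16] wz deg 16.69
rotvec deg [-0.06  0.09 16.69]
[([417.0, 286.9], 0.97, array([ 0.638, -0.189,  0.013])), ([306.2, 288.1], 0.82, array([ 0.651, -0.29 ,  0.013])), ([591.1, 286.5], 0.7, array([ 0.62 , -0.03 ,  0.013])), ([357.6, 291.6], 0.63, array([ 0.649, -0.243,  0.013])), ([615.0, 253.7], 0.62, array([ 0.585, -0.021,  0.013]))]
```

View pics/w34.png

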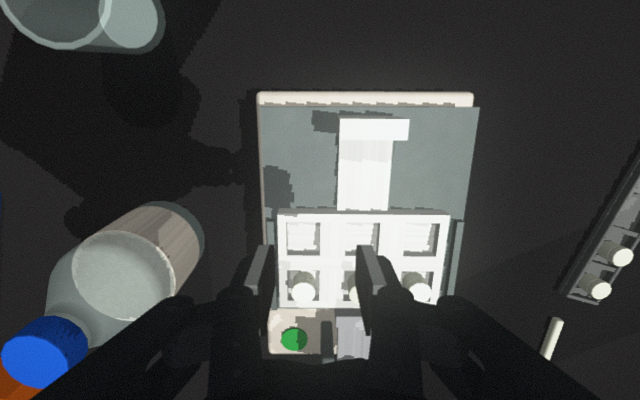

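```bash
python3 -m crank '[[0,-0.93,4.41,0,0,0,0],[0,-0.93,4.41,0,0,0,0],[0,-0.93,4.41,0,0,0,0],[0,-0.93,4.41,1.5,0,0,0],[0,-0.93,4.41,1.5,0,0,0]]' 25
python3 -m crank '[[0,-0.93,4.41,1.3,0,0,8.35],[0,0,0,1.5,0,0,8.35],[0,0,0,1.3,0,0,0],[0,0,0,0,0,0,0],[0,0,0,0,0,0,0]]' 25
python3 - <<'E'
from pots import *
st(); c=shot("wrist","w35")
L=[(np.round(x["location"],1).tolist(),round(x["p"],2),np.round(atz(c,x["location"],.013),4)) for x in place_of("pot1","wrist")[:7]]
print(L); delta([.585,-.0235,.034],np.radians(169.6));
E
```

```text
time: 38.05
eef_pos: [0.5814, -0.0663, 0.1219]
tcp_rot: [-0.055, 0.998, -0.001, 0.002]
contact_force: [0.9, 0.6, 0.6]
opening: 0.498
time: 38.55
eef_pos: [0.5843, -0.0245, 0.0801]
tcp_rot: [0.089, 0.996, -0.0, 0.0]
contact_force: [-0.5, 0.1, -0.2]
opening: 0.5
t 38.55 pos [584.3 -24.5  80.1] x-axis yaw 169.81 zax [ 0. -0. -1.] F [-0.5  0.1 -0.2] op 0.500 q6 -1.61
[([317.4, 226.7], 0.87, array([ 0.5866, -0.0237,  0.013 ])), ([314.3, 274.1], 0.72, array([ 0.6195, -0.0316,  0.013 ]))]
shift cm [0.   0.13 4.71] wz deg 0.14
rotvec deg [-0.01  0.11  0.14]
```

View pics/w35.png

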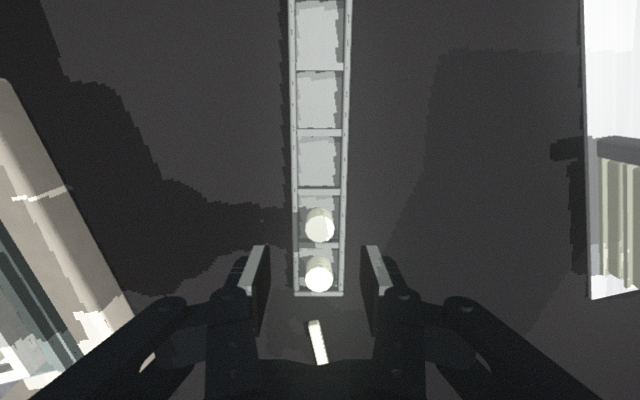

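```bash
python3 -m crank '[[0,-0.1,0.13,2,0,0,0],[0,0,0,2,0,0,0],[0,0,0,0.6,0,0,0],[0,0,0,0,0,0,0],[0,0,0,0,0,0,0]]' 25
python3 -m crank '[[1,0,0,0,0,0,0],[1,0,0,0,0,0,0],[1,0,0,0,0,0,0],[1,0,0,0,0,0,0]]' 25
python3 - <<'E'
from pots import *
st()
E
python3 -m crank '[[1,0,0,-1,0,0,0],[1,0,0,-4,0,0,0],[1,0,0,-4.5,0,0,0],[1,0,0,0,0,0,0],[1,0,0,0,0,0,0]]' 25
python3 - <<'E'
from pots import *
st(); delta([*slot(-19,-42),.13],np.radians(186.35)); shot("wrist","w36")
E
```

```text
time: 39.15
eef_pos: [0.5858, -0.023, 0.0352]
tcp_rot: [0.089, 0.996, -0.0, 0.001]
contact_force: [-0.0, 0.0, -0.6]
opening: 0.501
time: 39.55
eef_pos: [0.5859, -0.0228, 0.0354]
tcp_rot: [0.089, 0.996, -0.0, 0.001]
contact_force: [-0.5, -1.0, 5.5]
opening: 0.184
t 39.55 pos [585.9 -22.8  35.4] x-axis yaw 169.76 zax [ 0.002 -0.001 -1.   ] F [-0.5 -1.   5.5] op 0.184 q6 -1.60
time: 40.05
eef_pos: [0.5858, -0.0226, 0.1309]
tcp_rot: [0.089, 0.996, -0.0, 0.002]
contact_force: [0.1, 0.4, -0.6]
opening: 0.186
t 40.05 pos [585.8 -22.6 130.9] x-axis yaw 169.76 zax [ 0.003 -0.001 -1.   ] F [ 0.1  0.4 -0.6] op 0.186 q6 -1.60
shift cm [ -4.26 -27.26   0.1 ] wz deg -16.59
rotvec deg [ -0.02   0.18 -16.59]
```

View pics/w36.png

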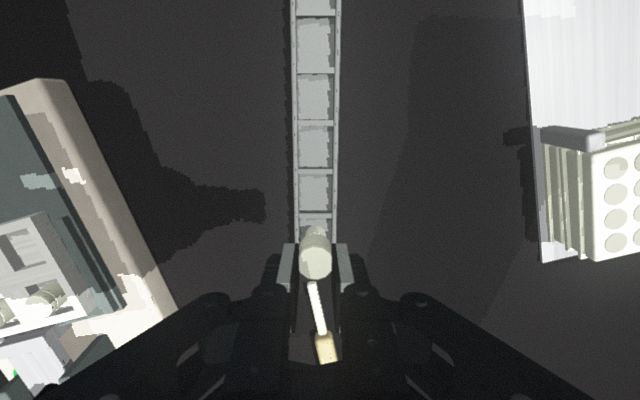

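```bash
python3 -m crank '[[1,-0.61,-3.9,0,0,0,0],[1,-0.61,-3.9,0,0,0,0],[1,-0.61,-3.9,0,0,0,0],[1,-0.61,-3.9,0,0,0,0],[1,-0.61,-3.9,0,0,0,0]]' 25
python3 -m crank '[[1,-0.61,-3.9,0,0,0,0],[1,-0.61,-3.9,0,0,0,-8.3],[1,0,0,0,0,0,-8.3],[1,0,0,0,0,0,0],[1,0,0,0,0,0,0]]' 25
python3 - <<'E'
from pots import *
st(); delta([*slot(-19,-42),.088],np.radians(186.35)); shot("wrist","w37")
E
```

```text
time: 40.6
eef_pos: [0.5787, -0.2205, 0.1264]
tcp_rot: [0.089, 0.996, 0.001, -0.002]
contact_force: [0.6, -0.2, 0.2]
opening: 0.181
time: 41.1
eef_pos: [0.5774, -0.2978, 0.1269]
tcp_rot: [-0.054, 0.999, 0.001, -0.002]
contact_force: [0.2, -0.2, -1.2]
opening: 0.184
t 41.10 pos [ 577.4 -297.8  126.9] x-axis yaw -173.82 zax [-0.003  0.003 -1.   ] F [ 0.2 -0.2 -1.2] op 0.184 q6 -2.31
shift cm [-0.19 -0.1   3.89] wz deg -0.17
rotvec deg [ 0.17 -0.16 -0.17]
```

View pics/w37.png

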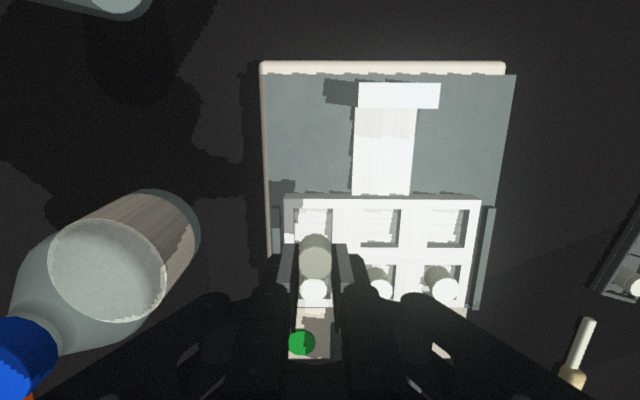

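```bash
python3 -m crank '[[1,-0.19,-0.1,0,0,0,0],[1,0,0,1.5,0,0,0],[1,0,0,1.5,0,0,0],[1,0,0,0.8,0,0,0],[1,0,0,0,0,0,0]]' 25
python3 - <<'E'
from pots import *
st(); delta([*slot(-19,-42),.088],np.radians(186.35))
E
python3 -m crank '[[0.44,0,0,0,0,0,0],[0.44,0,0,0,0,0,0],[0.44,0,0,-2,0,0,0],[0.44,0,0,-4,0,0,0],[0.3,3,0,0,0,0,0]]' 25
python3 -m crank '[[0.1,3,1,0,0,0,0],[0.1,0,0,0,0,0,0],[0.1,0,0,0,0,0,0]]' 25
python3 - <<'E'
from pots import *
st(); delta([.6195,-.0300,.08],np.radians(169.6)); c=shot("wrist","w38")
print([(np.round(x["location"],1).tolist(),round(x["p"],2),np.round(atz(c,x["location"],.013),3)) for x in place_of("pot1","wrist")[:7]])
E
```

```text
time: 41.65
eef_pos: [0.579, -0.2983, 0.0879]
tcp_rot: [-0.055, 0.998, 0.002, -0.002]
contact_force: [0.2, -0.2, 0.5]
opening: 0.182
t 41.65 pos [ 579.  -298.3   87.9] x-axis yaw -173.65 zax [-0.004  0.003 -1.   ] F [ 0.2 -0.2  0.5] op 0.182 q6 -2.31
shift cm [-0.03 -0.02 -0.01] wz deg 0.00
rotvec deg [ 0.21 -0.23  0.  ]
time: 42.15
eef_pos: [0.5558, -0.3055, 0.1594]
tcp_rot: [-0.056, 0.998, -0.005, 0.006]
contact_force: [0.2, -0.0, 1.3]
opening: 0.35
time: 42.45
eef_pos: [0.5198, -0.2966, 0.152]
tcp_rot: [-0.055, 0.998, -0.001, 0.001]
contact_force: [-0.3, -0.4, 0.2]
opening: 0.447
t 42.45 pos [ 519.8 -296.6  152. ] x-axis yaw -173.69 zax [ 0.002 -0.001 -1.   ] F [-0.3 -0.4  0.2] op 0.447 q6 -2.37
shift cm [-12.83  25.41   7.19] wz deg 16.71
rotvec deg [-0.06  0.1  16.71]
[([300.4, 284.0], 0.87, array([ 0.609, -0.3  ,  0.013])), ([581.5, 321.4], 0.82, array([ 0.62 , -0.029,  0.013])), ([358.1, 333.2], 0.76, array([ 0.657, -0.24 ,  0.013])), ([303.7, 333.7], 0.6, array([ 0.664, -0.292,  0.013]))]
```

View pics/w38.png

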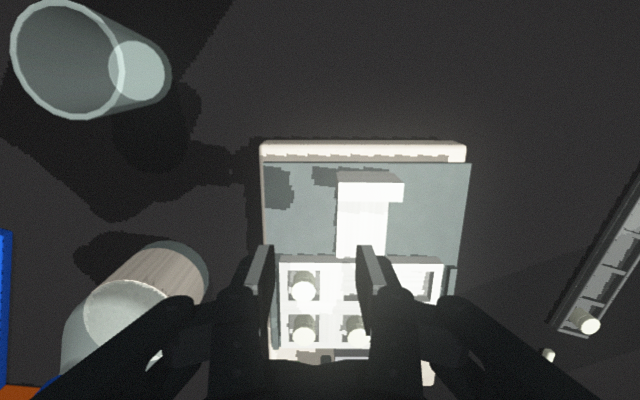

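```bash
python3 -m crank '[[0,-1.83,3.65,0,0,0,0],[0,-1.83,3.65,0,0,0,0],[0,-1.83,3.65,0,0,0,0],[0,-1.83,3.65,1,0,0,0],[0,-1.83,3.65,1,0,0,0]]' 25
python3 -m crank '[[0,-1.83,3.65,1.3,0,0,0],[0,-1.83,3.55,1.3,0,0,8.35],[0,0,0,1.3,0,0,8.35],[0,0,0,1.3,0,0,0],[0,0,0,0,0,0,0]]' 25
python3 -m crank '[[0,0,0,0,0,0,0]]' 25
python3 - <<'E'
from pots import *
st(); c=shot("wrist","w39")
L=[(np.round(x["location"],1).tolist(),round(x["p"],2),np.round(atz(c,x["location"],.013),4)) for x in place_of("pot1","wrist")[:7]]
print(L); delta([.62,-.0305,.034],np.radians(169.6));
E
```

```text
time: 43.05
eef_pos: [0.5925, -0.1033, 0.1318]
tcp_rot: [-0.056, 0.998, -0.0, 0.001]
contact_force: [1.0, -0.0, 0.2]
opening: 0.501
time: 43.55
eef_pos: [0.6179, -0.0288, 0.0766]
tcp_rot: [0.088, 0.996, 0.0, -0.002]
contact_force: [0.4, -0.5, -0.5]
opening: 0.498
time: 43.65
eef_pos: [0.619, -0.0299, 0.0789]
tcp_rot: [0.09, 0.996, -0.0, -0.0]
contact_force: [-0.1, 0.1, 0.9]
opening: 0.499
t 43.65 pos [619.  -29.9  78.9] x-axis yaw 169.71 zax [-0.  0. -1.] F [-0.1  0.1  0.9] op 0.499 q6 -1.60
[([314.5, 225.0], 0.97, array([ 0.6193, -0.0306,  0.013 ]))]
shift cm [-0.04 -0.03  4.6 ] wz deg 0.05
rotvec deg [-0.    0.1   0.05]
```

View pics/w39.png

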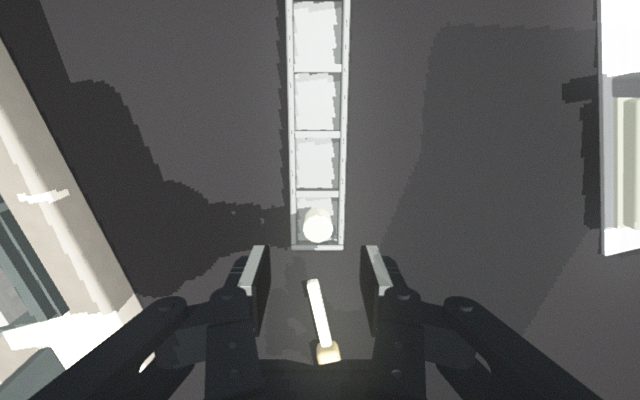

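```bash
python3 -m crank '[[0,0,0,2,0,0,0],[0,0,0,1.8,0,0,0],[0,0,0,0.7,0,0,0],[0,0,0,0,0,0,0],[0,0,0,0,0,0,0]]' 25
python3 -m crank '[[1,0,0,0,0,0,0],[1,0,0,0,0,0,0],[1,0,0,0,0,0,0],[1,0,0,0,0,0,0]]' 25
python3 - <<'E'
from pots import *
st()
E
python3 -m crank '[[1,0,0,-1,0,0,0],[1,0,0,-4,0,0,0],[1,0,0,-4.5,0,0,0],[1,0,0,0,0,0,0],[1,0,0,0,0,0,0]]' 25
python3 - <<'E'
from pots import *
st(); delta([*slot(-19,42),.13],np.radians(186.35)); shot("wrist","w40")
E
```

```text
time: 44.25
eef_pos: [0.6196, -0.0296, 0.0351]
tcp_rot: [0.09, 0.996, -0.0, 0.001]
contact_force: [-0.4, 1.2, 0.5]
opening: 0.502
time: 44.65
eef_pos: [0.6197, -0.0294, 0.0354]
tcp_rot: [0.09, 0.996, -0.0, 0.001]
contact_force: [-1.4, 0.2, 4.6]
opening: 0.178
t 44.65 pos [619.7 -29.4  35.4] x-axis yaw 169.66 zax [ 0.002 -0.001 -1.   ] F [-1.4  0.2  4.6] op 0.178 q6 -1.60
time: 45.15
eef_pos: [0.6197, -0.0292, 0.1311]
tcp_rot: [0.09, 0.996, -0.0, 0.002]
contact_force: [-0.8, 0.5, -1.4]
opening: 0.181
t 45.15 pos [619.7 -29.2 131.1] x-axis yaw 169.66 zax [ 0.003 -0.001 -1.   ] F [-0.8  0.5 -1.4] op 0.181 q6 -1.60
shift cm [  1.56 -19.16   0.1 ] wz deg -16.69
rotvec deg [ -0.03   0.19 -16.69]
```

View pics/w40.png

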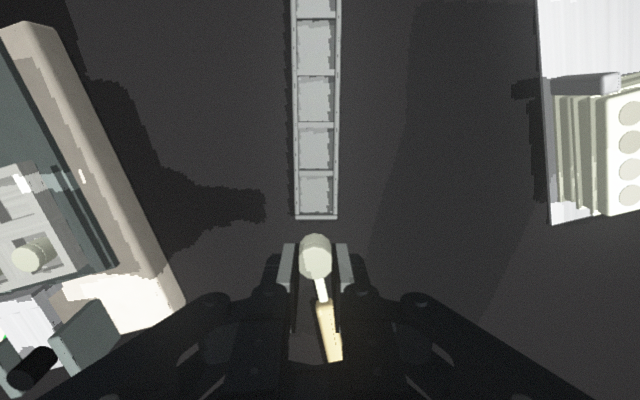

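```bash
python3 -m crank '[[1,0.31,-3.84,0,0,0,0],[1,0.31,-3.84,0,0,0,0],[1,0.31,-3.84,0,0,0,0],[1,0.31,-3.84,0,0,0,0],[1,0.31,-3.84,0,0,0,-8.35]]' 25
python3 -m crank '[[1,0,0,0,0,0,-8.35],[1,0,0,0,0,0,0],[1,0,0,0,0,0,0]]' 25
python3 - <<'E'
from pots import *
st(); delta([*slot(-19,42),.088],np.radians(186.35)); shot("wrist","w41")
E
```

```text
time: 45.7
eef_pos: [0.5671, -0.2157, 0.1264]
tcp_rot: [0.016, 1.0, 0.001, -0.002]
contact_force: [1.3, -0.6, 0.0]
opening: 0.181
time: 46.0
eef_pos: [0.5682, -0.2145, 0.1272]
tcp_rot: [-0.054, 0.999, 0.001, -0.001]
contact_force: [-0.4, -0.6, -0.2]
opening: 0.178
t 46.00 pos [ 568.2 -214.5  127.2] x-axis yaw -173.82 zax [-0.003  0.002 -1.   ] F [-0.4 -0.6 -0.2] op 0.178 q6 -2.21
shift cm [-0.19 -0.08  3.92] wz deg -0.17
rotvec deg [ 0.13 -0.16 -0.17]
```

View pics/w41.png

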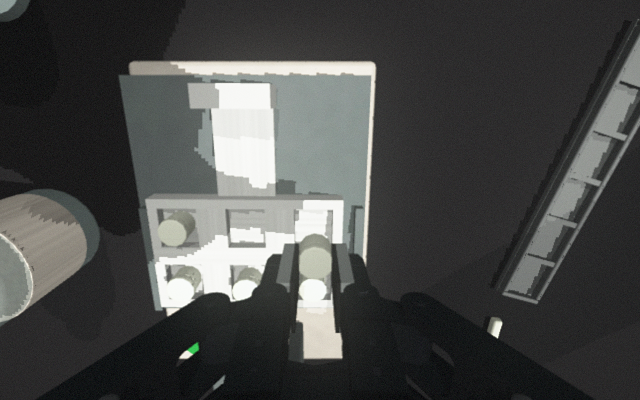

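```bash
python3 -m crank '[[1,-0.19,-0.08,0,0,0,0],[1,0,0,1.5,0,0,0],[1,0,0,1.5,0,0,0],[1,0,0,0.8,0,0,0],[1,0,0,0,0,0,0]]' 25
python3 - <<'E'
from pots import *
st(); delta([*slot(-19,42),.088],np.radians(186.35))
E
python3 -m crank '[[0.44,0,0,0,0,0,0],[0.44,0,0,0,0,0,0],[0.44,0,0,-2,0,0,0],[0.44,0,0,-4,0,0,0],[0.44,0,0,-3,0,0,0]]' 25
python3 -m crank '[[0.44,4.5,0,-2,0,0,0],[0.44,4.5,-1,-2,0,0,0],[0.44,0,-1,0,0,0,0],[0.44,0,0,0,0,0,0],[0.44,0,0,0,0,0,0]]' 25
python3 - <<'E'
from pots import *
st(); c=shot("wrist","w42"); import pickle; pickle.dump(c,open("c42.pkl","wb"))
print([(np.round(x["location"],1).tolist(),round(x["p"],2)) for x in place_of("pot1","wrist")[:7]])
cv2.imwrite("pics/w42z.png",cv2.resize(c["color"][150:380,200:480],None,fx=2.6,fy=2.6,interpolation=cv2.INTER_CUBIC)[:,:,::-1])
E
```

```text
time: 46.55
eef_pos: [0.5695, -0.2148, 0.0881]
tcp_rot: [-0.055, 0.998, 0.001, -0.002]
contact_force: [-0.9, -0.2, -0.0]
opening: 0.185
t 46.55 pos [ 569.5 -214.8   88.1] x-axis yaw -173.65 zax [-0.005  0.003 -1.   ] F [-0.9 -0.2 -0. ] op 0.185 q6 -2.21
shift cm [-0.04 -0.02  0.01] wz deg 0.00
rotvec deg [ 0.18 -0.25  0.  ]
time: 47.05
eef_pos: [0.5717, -0.2162, 0.1838]
tcp_rot: [-0.055, 0.998, -0.001, 0.001]
contact_force: [0.3, -0.7, 0.3]
opening: 0.281
time: 47.55
eef_pos: [0.4846, -0.2457, 0.221]
tcp_rot: [-0.055, 0.998, 0.0, 0.0]
contact_force: [0.2, -0.0, -0.3]
opening: 0.281
t 47.55 pos [ 484.6 -245.7  221. ] x-axis yaw -173.68 zax [ 0.001  0.    -1.   ] F [ 0.2 -0.  -0.3] op 0.281 q6 -2.34
[([337.4, 309.8], 0.88), ([291.8, 311.6], 0.73), ([333.5, 275.0], 0.73), ([250.5, 271.5], 0.69)]
```

View pics/w42.png

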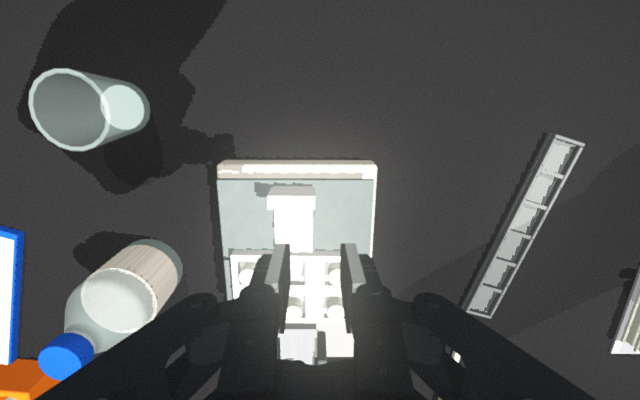

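Run:
```python
from h import *
c=shot("side")
cv2.imwrite("pics/s42z.png",cv2.resize(c["color"][200:350,270:440],None,fx=4,fy=4,interpolation=cv2.INTER_CUBIC)[:,:,::-1])
print([(np.round(x["location"],1).tolist(),round(x["p"],2)) for x in place_of("pot1","side")[:7]])
```

```text
[([370.4, 281.3], 0.6), ([364.4, 271.4], 0.55), ([355.3, 289.5], 0.55), ([357.6, 257.7], 0.48), ([339.7, 265.4], 0.38)]
```

View pics/s42z.png

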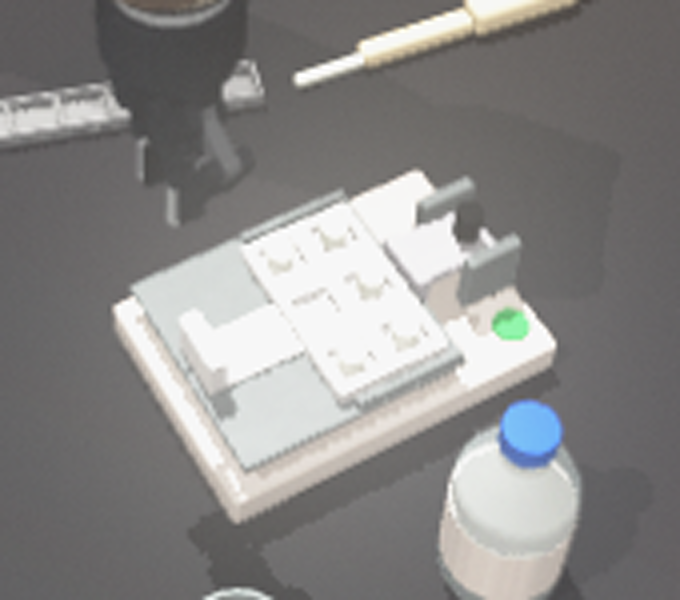

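Run:
```python
from pots import *
st(); p=slot(-98,0); print(p); delta([*p,.115],np.radians(186.35))
```

```text
t 47.75 pos [ 484.5 -245.   220.1] x-axis yaw -173.58 zax [-0.001  0.001 -1.   ] F [-0.   0.5 -0. ] op 0.282 q6 -2.34
[ 0.49610125 -0.26543896]
shift cm [-0.94 -2.18 10.5 ] wz deg 0.07
rotvec deg [ 0.08 -0.07  0.07]
```

```bash
python3 -m crank '[[1,-0.94,-2.18,0,0,0,0],[1,0,0,3.5,0,0,0],[1,0,0,3.5,0,0,0],[1,0,0,3,0,0,0],[1,0,0,0,0,0,0]]' 40
python3 -m crank '[[1,0,0,0.5,0,0,0],[1,0,0,0,0,0,0],[1,0,0,0,0,0,0]]' 40
python3 - <<'E'
from pots import *
st(); p=slot(-98,0); delta([*p,.10],np.radians(186.35)); shot("wrist","w43")
E
```

```text
time: 48.25
eef_pos: [0.4932, -0.2635, 0.1152]
tcp_rot: [-0.056, 0.998, 0.004, -0.004]
contact_force: [-0.7, 0.3, 0.1]
opening: -0.002
time: 48.55
eef_pos: [0.497, -0.2669, 0.1179]
tcp_rot: [-0.056, 0.998, -0.001, 0.001]
contact_force: [0.1, 1.1, 0.3]
opening: 0.001
t 48.55 pos [ 497.  -266.9  117.9] x-axis yaw -173.63 zax [ 0.003 -0.002 -1.   ] F [0.1 1.1 0.3] op 0.001 q6 -2.35
shift cm [0.08 0.16 1.79] wz deg 0.02
rotvec deg [-0.13  0.14  0.02]
```

View pics/w43.png

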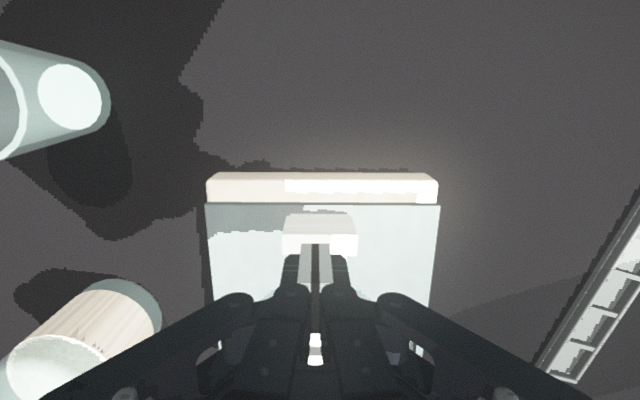

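```bash
python3 -m crank '[[1,0.05,0.15,1,0,0,0],[1,0,0,0.4,0,0,0],[1,0,0,0,0,0,0],[1,0,0,0,0,0,0]]' 40
python3 -m crank '[[1,0,0,0.4,0,0,0],[1,0,0,0,0,0,0]]' 40
python3 -m crank '[[1,0,0,0.4,0,0,0],[1,0,0,0,0,0,0]]' 40
python3 -m crank '[[1,0,0,0.4,0,0,0],[1,0,0,0,0,0,0]]' 40
```

```text
time: 49.0
eef_pos: [0.495, -0.2647, 0.1017]
tcp_rot: [-0.055, 0.998, 0.0, -0.0]
contact_force: [-0.7, -0.5, 0.0]
opening: 0.002
time: 49.2
eef_pos: [0.4954, -0.265, 0.098]
tcp_rot: [-0.055, 0.998, -0.0, 0.0]
contact_force: [0.6, 0.1, 1.1]
opening: -0.001
time: 49.4
eef_pos: [0.4955, -0.265, 0.0942]
tcp_rot: [-0.055, 0.998, -0.0, 0.0]
contact_force: [-0.2, -0.3, 2.3]
opening: -0.003
time: 49.6
eef_pos: [0.4955, -0.2651, 0.0905]
tcp_rot: [-0.055, 0.998, -0.0, 0.0]
contact_force: [-2.0, 0.2, 4.3]
opening: 0.001
```

```bash
python3 -m crank '[[1,0,0,0.3,0,0,0],[1,0,0,0,0,0,0]]' 40
python3 -m crank '[[1,0,0,0.2,0,0,0],[1,0,0,0,0,0,0]]' 40
python3 -m crank '[[1,0,0,0.2,0,0,0],[1,0,0,0,0,0,0],[1,0,0,0,0,0,0]]' 40
python3 - <<'E'
from pots import *
st(); shot("wrist","w44")
E
```

```text
time: 49.8
eef_pos: [0.4955, -0.2651, 0.0878]
tcp_rot: [-0.055, 0.998, -0.0, 0.0]
contact_force: [-2.1, 0.9, 7.2]
opening: -0.005
time: 50.0
eef_pos: [0.4955, -0.2651, 0.0861]
tcp_rot: [-0.055, 0.998, -0.0, 0.0]
contact_force: [-2.6, 1.2, 8.5]
opening: -0.003
time: 50.3
eef_pos: [0.4955, -0.2651, 0.0849]
tcp_rot: [-0.056, 0.998, -0.0, -0.0]
contact_force: [-3.7, 2.0, 11.0]
opening: 0.006
t 50.30 pos [ 495.5 -265.1   84.9] x-axis yaw -173.63 zax [-0. -0. -1.] F [-3.7  2.  11. ] op 0.006 q6 -2.35
```

View pics/w44.png

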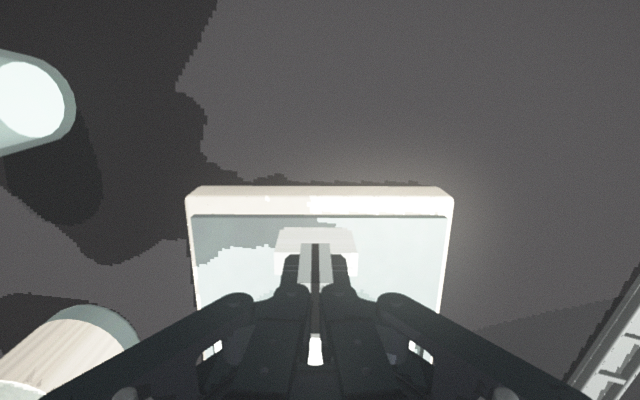

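```bash
python3 -m crank '[[1,0,0,0.15,0,0,0],[1,0,0,0,0,0,0],[1,0,0,0,0,0,0],[1,0,0,0,0,0,0],[1,0,0,0,0,0,0]]' 40
python3 -m crank '[[1,0,0,0,0,0,0],[1,0,0,0,0,0,0],[1,0,0,0,0,0,0],[1,0,0,0,0,0,0],[1,0,0,0,0,0,0]]' 40
python3 - <<'E'
from h import *
st()
c=shot("side")
cv2.imwrite("pics/s45z.png",cv2.resize(c["color"][200:350,270:440],None,fx=4,fy=4,interpolation=cv2.INTER_CUBIC)[:,:,::-1])
E
```

```text
time: 50.85
eef_pos: [0.4956, -0.2652, 0.0848]
tcp_rot: [-0.056, 0.998, -0.0, -0.0]
contact_force: [-5.6, 3.7, 17.7]
opening: -0.001
time: 51.35
eef_pos: [0.4956, -0.2652, 0.0848]
tcp_rot: [-0.056, 0.998, -0.0, -0.0]
contact_force: [-6.6, 3.4, 17.2]
opening: 0.0
t 51.35 pos [ 495.6 -265.2   84.8] x-axis yaw -173.62 zax [-0.001 -0.    -1.   ] F [-6.6  3.4 17.2] op 0.000 q6 -2.35
```

View pics/s45z.png

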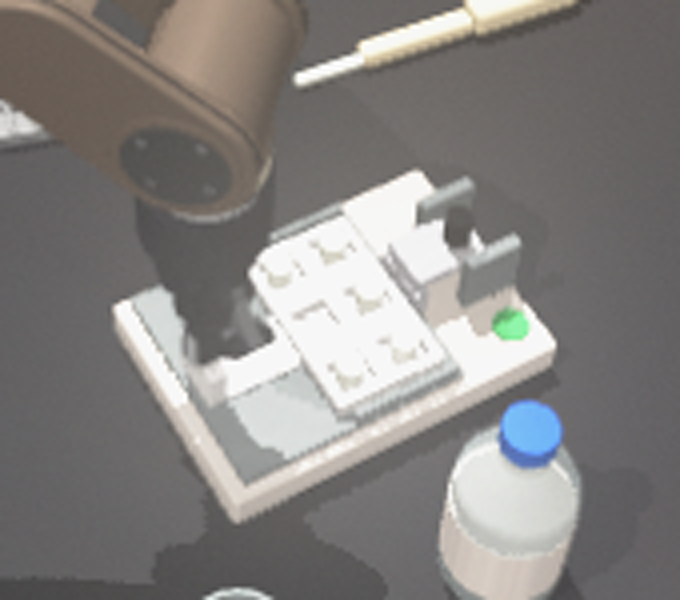

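```bash
python3 -m crank '[[1,0,0,0,0,0,0],[1,0,0,0,0,0,0],[1,0,0,0,0,0,0],[1,0,0,0,0,0,0],[1,0,0,0,0,0,0]]' 40
python3 -m crank '[[1,0,0,-0.2,0,0,0],[1,0,0,-0.3,0,0,0],[1,0,0,-0.5,0,0,0],[1,0,0,-1,0,0,0],[1,0,0,-3,0,0,0]]' 40
python3 -m crank '[[1,0,0,-5,0,0,0],[1,0,0,-4,0,0,0],[1,3,6e-1,0,0,0,0],[1,3,4,0,0,0,0],[1,0,4,0,0,0,0]]' 40
python3 -m crank '[[1,0,4,0,0,0,0],[1,0,4,0,0,0,0],[1,0,4,0,0,0,0],[1,0,0,0,0,0,0],[1,0,0,0,0,0,0]]' 40
python3 - <<'E'
from h import *
st()
c=shot("side"); cv2.imwrite("pics/s46.png",cv2.resize(c["color"][100:370,220:460],None,fx=2.2,fy=2.2,interpolation=cv2.INTER_CUBIC)[:,:,::-1])
cv2.imwrite("pics/s46z.png",cv2.resize(c["color"][200:350,270:440],None,fx=4,fy=4,interpolation=cv2.INTER_CUBIC)[:,:,::-1])
shot("wrist","w46")
E
```

```text
time: 51.9
eef_pos: [0.4956, -0.2652, 0.0848]
tcp_rot: [-0.056, 0.998, -0.0, -0.0]
contact_force: [-6.6, 3.7, 18.1]
opening: 0.004
time: 52.4
eef_pos: [0.493, -0.2631, 0.1285]
tcp_rot: [-0.055, 0.998, 0.003, -0.003]
contact_force: [1.3, -0.7, 0.3]
opening: 0.001
time: 52.9
eef_pos: [0.4234, -0.1854, 0.221]
tcp_rot: [-0.054, 0.999, 0.0, -0.001]
contact_force: [1.0, 0.0, 0.8]
opening: 0.001
time: 53.4
eef_pos: [0.4126, -0.066, 0.2215]
tcp_rot: [-0.056, 0.998, -0.0, 0.0]
contact_force: [0.2, 0.3, 1.0]
opening: 0.001
t 53.40 pos [412.6 -66.  221.5] x-axis yaw -173.52 zax [ 0. -0. -1.] F [0.2 0.3 1. ] op 0.001 q6 -2.09
```

View pics/s46z.png

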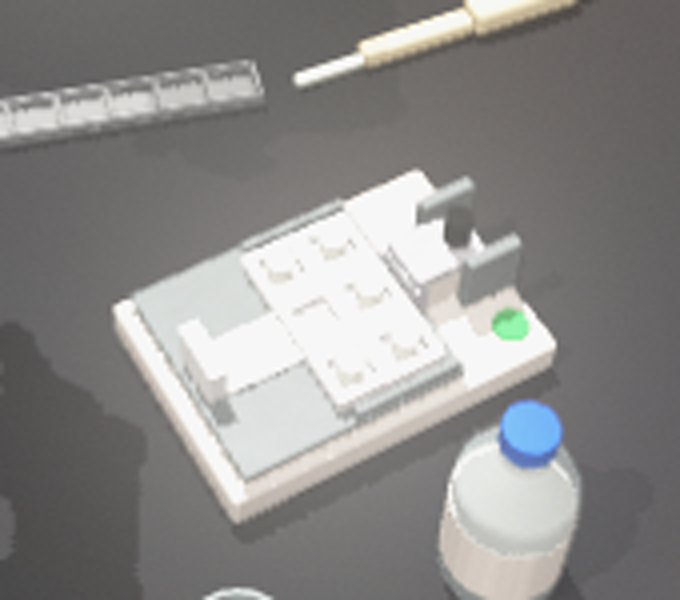

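View pics/w46.png

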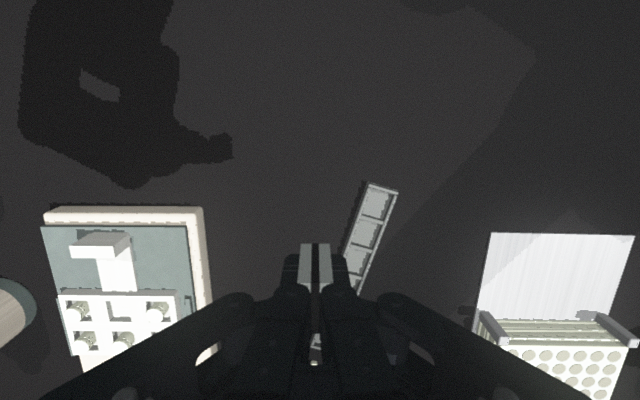

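View pics/s46.png

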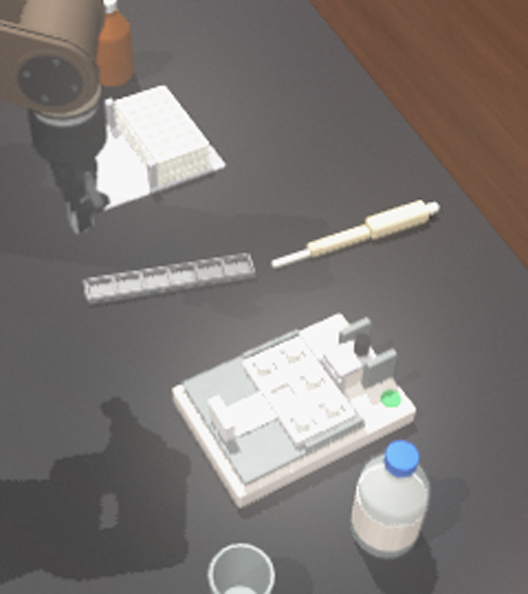

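```bash
python3 -m crank '[[1,-3,-3,0,0,0,0],[1,-3,-3,0,0,0,0],[1,0,-2,0,0,0,0],[1,0,0,0,0,0,0],[1,0,0,0,0,0,0]]' 40
python3 - <<'E'
from fit import *
st()
c=shot("wrist","w47")
cv2.imwrite("pics/w47z.png",cv2.resize(c["color"][120:400,30:300],None,fx=2.1,fy=2.1,interpolation=cv2.INTER_CUBIC)[:,:,::-1])
import pickle; pickle.dump(c,open("c47.pkl","wb"))
for h in (36,40,54): print(h,proj(c,[[*w([.5933,-.2531],np.radians(6),x,y),h/1000] for x,y in [(-.11,.073),(-.11,-.073)]]).round(1).tolist())
print([proj(c,[[*w([.5933,-.2531],np.radians(6),x,0),.084]]).round(1).tolist() for x in (.088,.0945)])
E
```

```text
time: 54.0
eef_pos: [0.4809, -0.1405, 0.221]
tcp_rot: [-0.054, 0.999, 0.001, -0.001]
contact_force: [-0.1, -0.5, 0.2]
opening: -0.002
t 54.00 pos [ 480.9 -140.5  221. ] x-axis yaw -173.80 zax [-0.001  0.001 -1.   ] F [-0.1 -0.5  0.2] op -0.002 q6 -2.17
36 [[262.0, 168.3], [110.1, 167.8]]
40 [[261.4, 169.2], [107.7, 168.7]]
54 [[259.0, 172.5], [98.4, 172.0]]
[[[190.4, 372.4]], [[191.1, 377.6]]]
```

View pics/w47.png

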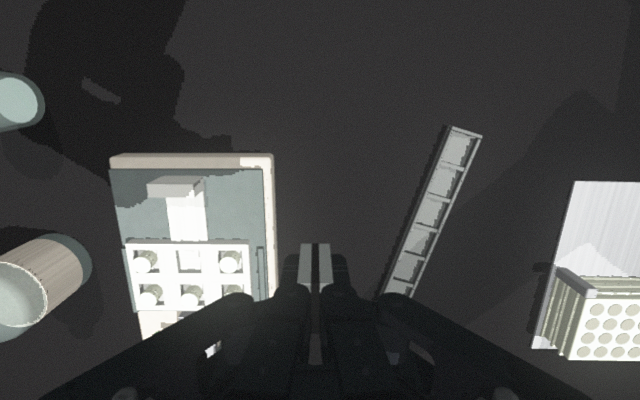

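The platform's front corners at (110, 169) and (263, 169) match the latched-down prediction of (108–110, 168) rather than the raised one of (98, 172). Five pots sit in the pockets and the plates lie flat at the right edge.

```bash
python3 -c "
from plant import *
print(sign_off()); print(get_state()['time'])"
```

```text
the job is handed in; nothing more can be done
None
the job is handed in; nothing more can be done
```

The job is handed in at about 54 s of the 210 s allowed, with no verdict reported and no failure seen in any picture.

**What I did:**
- Pushed the knob back about 8 mm (around 7 N) and the platform rose.
- Drew the carrier about 99 mm straight out by its rib, and the plates settled flat in the rack.
- Set the carrier on the platform within 2 to 3 mm of its seat, rib to the front, and let go.
- Moved all five pots that were there into pockets of their own; the tray's third pocket was empty from the start.
- Pressed on the rib top down to the stop (about 18 N) and held for about 1.5 s.

**Last checks:**
- **Platform:** in the last wrist picture its front corners match the height of the latched position, not the raised one.
- **Catch:** the knob had moved about 8 mm forward in the side picture. That is an estimate; the catch nose itself was hidden from the wrist camera, so "home" rests on the knob and on the platform staying down.
- **Pots and plates:** all five pots sit in carrier pockets and the plates lie flat in the rack.
- **Bystanders:** the bottle, beaker and pipette look unmoved, and so does the part of the foil bottle that shows. I compared them by eye only.

The position fits of the carrier on the platform disagreed by 1 to 3 mm and about 1°. One pot shifted about 10 mm inside its tray pocket before I reached it, so I located it again before gripping.

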